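# Put the socket set away

### The job

Put the socket set away in the blue tray: stand each of the three sockets upright, right down in the round pocket of its own size (smallest socket in the narrowest pocket, largest in the widest), and lay the ratchet handle flat in the long cradle beside them. The big hexagon nut and the flat spanner are not part of the set: leave them lying where they are.

Things in the scene. Friction and masses are not known exactly. Their poses are not given: they have to be found in the camera images.
- socket_small: The smallest of three round steel wrench sockets: 24 mm in diameter, 48 mm tall, about 80 g, standing on the bench, mouth (a dark round recess) up. Origin at the centre of its underside, z up along it. Round: grip it at any yaw across its diameter, near the top.
- socket_medium: The middle of three round steel wrench sockets: 36 mm in diameter, 50 mm tall, about 160 g, standing on the bench, mouth (a dark round recess) up. Origin at the centre of its underside, z up along it. Round: grip it at any yaw across its diameter, near the top.
- socket_large: The largest of three round steel wrench sockets: 50 mm in diameter, 54 mm tall, about 320 g, standing on the bench, mouth (a dark round recess) up. Origin at the centre of its underside, z up along it. Round: grip it at any yaw across its diameter, near the top.
- ratchet: Ratchet handle, 190 mm, 400 g. Origin at mid-length, at its underside; x along it to the head, z up. Head: 36 mm round, 30 mm tall, at x = +75 mm, a 13 mm drive square 12 mm higher on top. Steel bar to grip: 20 mm wide (y), x = -40 to +57 mm, underside 4 mm and top 22 mm above the origin. Black rubber grip: 26 x 26 mm, x = -95 to -40 mm. Centre of mass near x = +18 mm.
- cup_small: Fixed grey insert, 80 x 80 x 20 mm, with the narrowest of the three round pockets, for the 24 mm socket: 35 mm in diameter, 16 mm deep, floor 4 mm above the insert's underside. Origin at the centre of its underside, 4 mm above the bench; z up. The three stand in a row (82 mm pitch, along their x axis) on one side of the blue tray, in any order; the cradle is on their -y side.
- cup_medium: Fixed grey insert, 80 x 80 x 20 mm, with the middle of the three round pockets, for the 36 mm socket: 47 mm in diameter, 16 mm deep, floor 4 mm above the insert's underside. Origin at the centre of its underside, 4 mm above the bench; z up. The three stand in a row (82 mm pitch, along their x axis) on one side of the blue tray, in any order; the cradle is on their -y side.
- cup_large: Fixed grey insert, 80 x 80 x 20 mm, with the widest of the three round pockets, for the 50 mm socket: 61 mm in diameter, 16 mm deep, floor 4 mm above the insert's underside. Origin at the centre of its underside, 4 mm above the bench; z up. The three stand in a row (82 mm pitch, along their x axis) on one side of the blue tray, in any order; the cradle is on their -y side.
- cradle: Fixed grey cradle for the ratchet (flat, square up, either way round). Inside 208 mm long (x) and 50 mm wide; floor 4 mm, walls 16 mm above its underside; long walls open over the middle 80 mm for fingers. Origin: centre of its underside, 4 mm above the bench. Blue tray around: 264 x 204 mm, rim 8 mm high, 36 mm from the cradle's centre line; inserts (tops 24 mm above the bench) 72 mm from it.
- nut: A big steel hexagon nut, 46 mm across flats, only 24 mm tall, with a 30 mm hole right through it, lying flat on the bench among the sockets. Not part of the set. Origin at the centre of its underside.
- spanner: A flat steel spanner, about 180 mm long, 13 mm wide in its shank, up to 9 mm thick, open jaw at one end (+x) and ring at the other, lying on the bench. Not part of the set. Origin on its underside, in the middle of its length; x along it.
Mind the look-alikes: they are no part of the job. Leave any yellow look-alike of the cup_large alone.

How it is judged:
By the outcome, as a careful person would: the job done as asked, in the order asked, and still so for the second after the job is handed in, with the robot touching nothing.
It also fails if it takes over 96 s, if anything falls off the work surface, if the arm or the gripper's body presses on something with over 40 N, if the wrist force passes 120 N, or if a joint passes its speed limit or range.

### The arm

A 6-joint arm with a two-finger parallel gripper is mounted at the origin on the work surface. World frame = base frame: x ahead of the robot, y to its left, z up, the work surface at z = 0. Lengths are in m, angles in rad, forces in N, time in s.
With the tool pointing down it reaches from about 0.325 to 1 m from the base axis. Payload 5.1 kg.
Tool frame: the origin (TCP) lies midway between the tips of the shut fingers; the grasp point (between the pads) lies 19 mm behind it; z points along the fingers, y is the direction in which the jaws open and shut (so a half turn about z gives the same grasp; the last joint's range is limited). The gripper opens to 85 mm and grips with 20 to 120 N. Pads are 22 mm wide; open, the fingers measure 114 mm over their backs; the gripper's body (76 mm by 85 mm) begins 54 mm behind the grasp point. The pads swing forward as they close: fully open they stand 13 mm farther back than shut.
Start: joints at [-1.252, 0.124, 1.65, -0, 1.367, -0.083], TCP at [0.254, -0.598, 0.208] pointing down, gripper open.
Joint ranges: [-2.61, 2.61], [-1.02, 2.33], [0.03, 2.71], [-1.35, 4.49], [0.32, 2.68], [-2.91, 2.91]. Speed limits (rad/s): [2.57, 2.57, 3.14, 3.14, 3.14, 3.14].

### API

Orientations are given as a rotation vector (axis times angle).
In Python, from station import ctrl gives the robot as it stands.
- The arm moves only by the tool play_rows, never from a script. Its arguments are lists of equal length, an entry for each row: "fingers": the closure, from -1 (fully open) to 1 (shut); "xyz": the shift along the tool's x, y, z in mm, a list of three; "rotation": the turn, a rotation vector about the tool's x, y, z in rad, a list of three. In form: {"fingers": [fingers, ...], "xyz": [[tx, ty, tz], ...], "rotation": [[rx, ry, rz], ...]}. A call has 1 to 5 rows; each row shifts and turns the commanded pose from where the row before left it, along the tool's axes as they then stand; what a row does not reach is not made up. A row lasts 1/10 s, in which the tool goes at most 50 mm and 8.59 degrees, less where a joint would pass 70% of its speed; a pose out of reach is approached as far as the arm can. A call is refused whole if a number of a shift passes 50 or a number of a turn 0.15, either way. A call with a gripper value outside its range is refused whole. The fingers move at their own pace and stop on an object; "newtons" is the grip in N (left out, the last holds). Time passes only in rows, so rows that do not move let the fingers close. It gives the time, the measured TCP pose, the force and the opening at its end, in the units of the state.
- ctrl.state(): the state, without advancing time (a new reading comes with each control period).
- ctrl.get_image(name): name is "scene" or "top" or "wrist"; returns a dict with "image" (384x512x3 uint8, blue, green, red), "fx", "fy", "cx", "cy" (pixels), "T" (4x4, takes a point from camera to world coordinates); the wrist camera has in their place "hand_eye" (4x4, takes a point from camera to tool coordinates, whose origin is the TCP and whose axes are the flange's). Camera axes: x right, y up, looking along -z (the intrinsics and any distortion apply to the point x, -y, -z); pixel columns grow to the right and rows downward; lengths in m; the calibration is good to about 2 mm. A picture is of the moment at which its call begins: read the wrist's pose just before it. There is no depth.
- ctrl.sign_off(): hands the job in, once; it reports no verdict.
The state is a dict: "clock": time; "q": joint angles; "dq": joint speeds; "effort": joint torques, N m; "tcp_pos": TCP position; "orientation": TCP orientation; "ft_force": force on the tool from outside, world axes, zero at the start; "torque": the same for the moment, N m; "opening": finger opening in m.
Only numpy, scipy, OpenCV 4.12 (cv2) and the standard library are available. Lean on these libraries where they do the work, as an engineer would, in place of code of your own. Each camera call takes 0.05 s, during which the arm holds its last target.

## Working session

There is one attempt and no reset: what is moved stays moved. The work goes in short steps, Python scripts to look and compute and a tool call to move; the robot and the scene stay as the last step left them, time stands still between calls to the robot, and variables do not carry over. Pictures are saved under pics/ and viewed, and the job is handed in when it is done.

Besides the shell and the picture viewer there is one more tool, called by a JSON object that holds its "method" and its "body", one argument or row to a line. play_rows: Moves the arm, as the interface text tells. Its arguments: {"type":"object","properties":{"fingers":{"type":"array","items":{"type":"number"}},"xyz":{"type":"array","items":{"type":"array","items":{"type":"number"}}},"rotation":{"type":"array","items":{"type":"array","items":{"type":"number"}}},"newtons":{"type":"number"}},"required":["fingers","xyz","rotation"]}

```bash
ls; mkdir -p pics; python3 - <<'E'
from station import ctrl
import cv2,numpy as np
s=ctrl.state();print(s)
for n in ["scene","top","wrist"]:
    d=ctrl.get_image(n);cv2.imwrite(f"pics/{n}0.png",d["image"])
    print(n,{k:(np.round(v,4).tolist() if k!="image" else v.shape) for k,v in d.items()})
E
```

```text
pics
{'clock': 0.0, 'q': array([-1.25159228e+00,  1.24481716e-01,  1.65168846e+00,  8.18060296e-06,
        1.36751376e+00, -8.26062520e-02]), 'dq': array([ 0.00078781, -0.00057637,  0.00029855, -0.00066244, -0.00022313,
       -0.00029194]), 'effort': array([ 5.41815334e-04, -4.23610032e+01, -3.65452194e+01, -3.85544388e-05,
        6.91060239e-03, -5.05642078e-06]), 'tcp_pos': array([ 0.25396637, -0.59760508,  0.20705967]), 'orientation': array([-3.07636844e+00, -6.26507618e-01,  3.74961171e-04]), 'ft_force': array([-1.19812042,  0.04767848,  1.19626603]), 'torque': array([ 0.00307469, -0.00354216,  0.01049258]), 'opening': 0.0856311215248857}
scene {'image': (384, 512, 3), 'fx': 403.8411, 'fy': 403.8411, 'cx': 256.4249, 'cy': 188.5072, 'T': [[0.4462, -0.5421, 0.7121, 1.1994], [0.8946, 0.2908, -0.3392, -0.3206], [-0.0232, 0.7884, 0.6148, 0.6862], [0.0, 0.0, 0.0, 1.0]]}
top {'image': (384, 512, 3), 'fx': 491.4051, 'fy': 491.4051, 'cx': 262.3793, 'cy': 193.8475, 'T': [[-0.0093, 0.9874, -0.1579, 0.1799], [-0.9999, -0.0114, -0.0123, 0.0418], [-0.0139, 0.1578, 0.9874, 1.6718], [0.0, 0.0, 0.0, 1.0]]}
wrist {'image': (384, 512, 3), 'fx': 330.3712, 'fy': 330.3712, 'cx': 254.8698, 'cy': 189.5635, 'hand_eye': [[-0.0001, 0.9522, 0.3055, 0.0775], [1.0, -0.0, 0.0004, -0.0012], [0.0004, 0.3055, -0.9522, -0.1663], [0.0, 0.0, 0.0, 1.0]]}
```

View pics/top0.png

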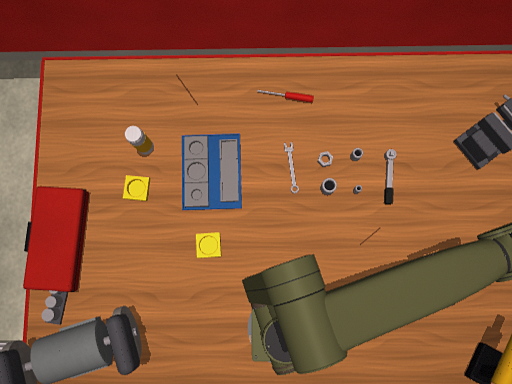

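View pics/scene0.png

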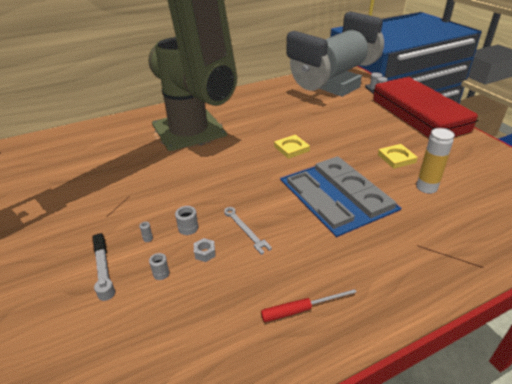

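View pics/wrist0.png

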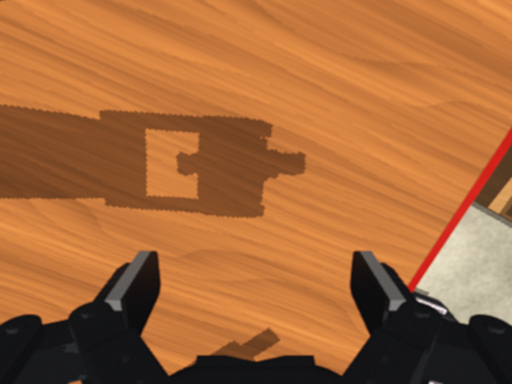

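```bash
cat > h.py <<'E'
import numpy as np,cv2
from station import ctrl
from scipy.spatial.transform import Rotation as R
def T_of(d,s=None):
    if "T" in d: return np.array(d["T"])
    W=np.eye(4);W[:3,:3]=R.from_rotvec(s["orientation"]).as_matrix();W[:3,3]=s["tcp_pos"]
    return W@np.array(d["hand_eye"])
def ray(d,T,uv,z):
    u,v=uv
    c=np.array([(u-d["cx"])/d["fx"],-(v-d["cy"])/d["fy"],-1])
    w=T[:3,:3]@c;o=T[:3,3]
    return o+w*(z-o[2])/w[2]
def proj(d,T,p):
    c=np.linalg.inv(T)@np.append(p,1);return (d["cx"]+d["fx"]*c[0]/-c[2], d["cy"]-d["fy"]*c[1]/-c[2])
def grab(n,name):
    s=ctrl.state();d=ctrl.get_image(n);cv2.imwrite(f"pics/{name}.png",d["image"]);
    print(d.get("dist"),d.keys()) if 0 else None
    return d,T_of(d,s),s
def delta(target_xyz,yaw_tool_x,s=None):
    """tool-frame shift mm to target TCP with tool pointing straight down, tool x axis at world yaw"""
    s=s or ctrl.state()
    Rc=R.from_rotvec(s["orientation"]).as_matrix()
    x=np.array([np.cos(yaw_tool_x),np.sin(yaw_tool_x),0]);z=np.array([0,0,-1.]);y=np.cross(z,x)
    Rt=np.stack([x,y,z],1)
    rv=R.from_matrix(Rc.T@Rt).as_rotvec()
    return np.round(Rc.T@(np.array(target_xyz)-s["tcp_pos"])*1000,1),np.round(rv,3)
E
python3 - <<'E'
import cv2
t=cv2.imread("pics/top0.png")[115:225,170:420]
cv2.imwrite("pics/topz.png",cv2.resize(t,None,fx=3.2,fy=3.2,interpolation=cv2.INTER_CUBIC))
t=cv2.imread("pics/scene0.png")[120:310,80:420]
cv2.imwrite("pics/scenez.png",cv2.resize(t,None,fx=2.3,fy=2.3,interpolation=cv2.INTER_CUBIC))
E
```

```text
(no output)
```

View pics/topz.png

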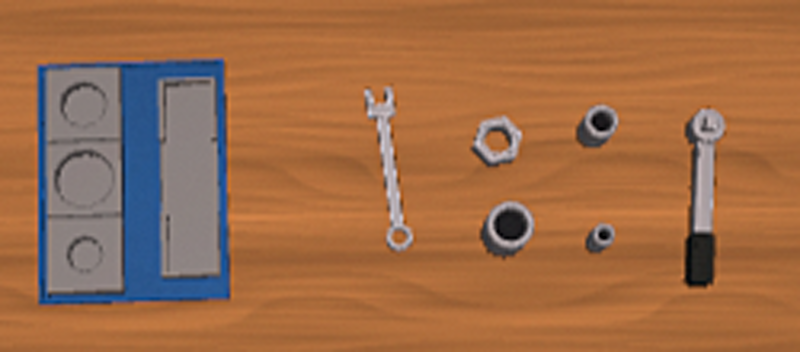

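View pics/scenez.png

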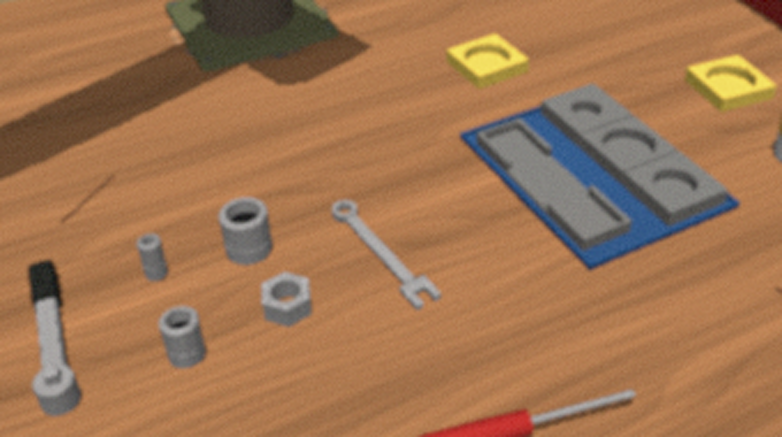

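Top view: tray on the left (cups medium / large / small from far to near), spanner, nut, large, medium, small sockets and the ratchet. Now coarse positions by ray casting.

```bash
python3 - <<'E'
from h import *
d=ctrl.get_image("top");T=T_of(d)
def P(n,u,v,z): p=ray(d,T,(170+u/3.2-.35,115+v/3.2-.35),z);print(n,np.round(p,4))
P("med cup",84,104,.024);P("large cup",84,180,.024);P("small cup",85,255,.024)
P("cradle",189,177,.02)
for n,u,v in [("tray c1",38,66),("c2",223,60),("c3",229,298),("c4",40,303)]:P(n,u,v,.008)
P("nut",498,140,.024);P("large",511,224,.054);P("med",602,121,.05);P("small",604,234,.048)
P("ratchet head",708,126,.03);P("ratchet end",699,285,.026);P("bar mid",705,180,.022)
P("sp jaw",380,100,.009);P("sp ring",399,237,.009)
# same with scene
d=ctrl.get_image("scene");T=T_of(d)
def P(n,u,v,z): p=ray(d,T,(80+u/2.3-.3,120+v/2.3-.3),z);print("S",n,np.round(p,4))
P("med cup",674,182,.024);P("large cup",628,142,.024);P("small cup",587,108,.024)
P("large",245,216,.054);P("med",180,320,.05);P("small",149,242,.048);P("nut",288,289,.024)
P("ratchet head",54,383,.03);P("end",42,265,.026)
E
```

```text
med cup [0.6095 0.2904 0.024 ]
large cup [0.5257 0.2894 0.024 ]
small cup [0.4444 0.2874 0.024 ]
cradle [0.5285 0.1772 0.02  ]
tray c1 [0.6571 0.3438 0.008 ]
c2 [0.6612 0.1411 0.008 ]
c3 [0.3987 0.1352 0.008 ]
c4 [0.3955 0.3373 0.008 ]
nut [ 0.564  -0.1546  0.024 ]
large [ 0.4671 -0.1619  0.054 ]
med [ 0.5772 -0.2617  0.05  ]
small [ 0.4564 -0.2593  0.048 ]
ratchet head [ 0.5751 -0.3781  0.03  ]
ratchet end [ 0.4046 -0.361   0.026 ]
bar mid [ 0.518  -0.3739  0.022 ]
sp jaw [ 0.6137 -0.0296  0.009 ]
sp ring [ 0.4624 -0.0473  0.009 ]
S med cup [0.6114 0.2878 0.024 ]
S large cup [0.5277 0.2884 0.024 ]
S small cup [0.4475 0.2868 0.024 ]
S large [ 0.475  -0.1619  0.054 ]
S med [ 0.5802 -0.2605  0.05  ]
S small [ 0.4602 -0.2595  0.048 ]
S nut [ 0.5648 -0.1518  0.024 ]
S ratchet head [ 0.5815 -0.3788  0.03  ]
S end [ 0.4172 -0.3635  0.026 ]
```

```bash
python3 - <<'E'
from h import *
print(delta([.5,-.25,.2],0), np.linalg.norm(delta([.5,-.25,.2],0)[0]))
E
```

```text
(array([ 362.4, -224.1,    8. ]), array([-0.001,  0.   ,  0.402])) 426.167302828361
```

{"method": "play_rows", "body": {
  "fingers": [-1, -1, -1, -1, -1],
  "xyz": [
    [40, -25, 1],
    [40, -25, 1],
    [40, -25, 1],
    [40, -25, 1],
    [40, -25, 1]
  ],
  "rotation": [
    [0, 0, 0],
    [0, 0, 0],
    [0, 0, 0],
    [0, 0, 0],
    [0, 0, 0]
  ]
}}

```text
clock: 0.75
tcp_pos: [0.39, -0.4033, 0.2032]
orientation: [3.078, 0.626, 0.0]
ft_force: [0.1, 0.2, -1.1]
opening: 0.0853
```

{"method": "play_rows", "body": {
  "fingers": [-1, -1, -1, -1],
  "xyz": [
    [40, -25, 1],
    [40, -25, 1],
    [40, -25, 1],
    [42, -24, 0]
  ],
  "rotation": [
    [0, 0, 0],
    [0, 0, 0],
    [0, 0, 0],
    [0, 0, 0]
  ]
}}

```text
clock: 1.15
tcp_pos: [0.5003, -0.2487, 0.2003]
orientation: [3.078, 0.627, 0.0]
ft_force: [0.1, -0.5, -0.0]
opening: 0.0853
```

{"method": "play_rows", "body": {
  "fingers": [-1, -1, -1, -1],
  "xyz": [
    [0, 0, 0],
    [0, 0, 0],
    [0, 0, 0],
    [0, 0, 0]
  ],
  "rotation": [
    [0, 0, 0.134],
    [0, 0, 0.134],
    [0, 0, 0.134],
    [0, 0, 0]
  ]
}}

```text
clock: 1.55
tcp_pos: [0.4998, -0.2502, 0.2002]
orientation: [-3.142, -0.001, 0.0]
ft_force: [0.3, -0.7, 0.7]
opening: 0.0856
```

```bash
python3 - <<'E'
from h import *
d,T,s=grab("wrist","w1");print(s["clock"],s["tcp_pos"],s["orientation"],s["opening"])
print(ray(d,T,(256,192),0),ray(d,T,(0,0),0),ray(d,T,(511,383),0))
E
```

```text
1.55 [ 0.49977862 -0.25023021  0.20021594] [-3.14151753e+00 -8.52973445e-04  2.61795151e-04] 0.0856246432772255
[ 0.45622963 -0.25054704  0.        ] [0.65502906 0.00174665 0.        ] [ 0.16819481 -0.61656651  0.        ]
```

View pics/w1.png

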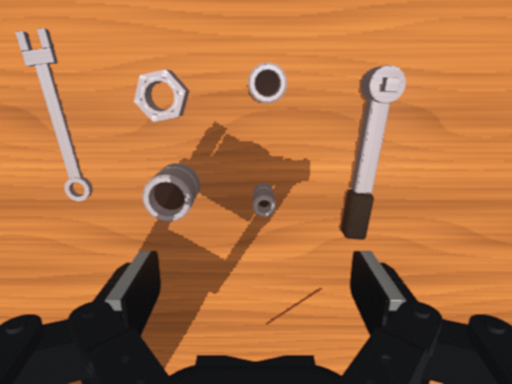

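Wrist view: spanner left, nut (160,96), medium socket (267,84), large (165,198), small (263,205), ratchet right with head (385,84), grip end (355,235). Measure the mouths and ratchet axis.

```bash
python3 - <<'E'
from h import *
d,T,s=grab("wrist","w1b");im=d["image"];hsv=cv2.cvtColor(im,cv2.COLOR_BGR2HSV)
m=((hsv[...,1]<70)).astype(np.uint8)*255; m[245:]=0
cv2.imwrite("pics/m1.png",m)
n,l,st,c=cv2.connectedComponentsWithStats(m)
for i in range(1,n):
    if st[i,4]>60: print(i,st[i],c[i])
g=hsv[...,2]
for n_,(x,y),r,z in [("med",(267,84),20,.05),("large",(165,198),24,.054),("small",(263,205),10,.048)]:
    sub=im[y-r-8:y+r+8,x-r-8:x+r+8]
    # dark core
    v=g.copy(); mm=np.zeros_like(v); cv2.circle(mm,(x,y),r,255,-1)
    for th in (60,80):
        k=((v<th)&(mm>0)).astype(np.uint8)
        nn,ll,ss,cc=cv2.connectedComponentsWithStats(k)
        i=1+np.argmax(ss[1:,4]); 
        print(n_,th,ss[i],cc[i],ray(d,T,cc[i],z).round(4))
cv2.imwrite("pics/w1z.png",cv2.resize(im[50:245,120:420],None,fx=2.6,fy=2.6,interpolation=cv2.INTER_CUBIC))
E
```

```text
1 [  16   28   75  173 2768] [ 53.43605491 105.59862717]
2 [249  63  37  40 772] [267.05440415  82.26683938]
3 [ 352   66   54  129 3235] [375.20370943 121.52302937]
4 [ 134   70   54   51 1516] [159.77440633  94.64775726]
5 [ 143  164   56   57 1730] [171.44393064 190.90520231]
6 [253 184  22  32 522] [263.22030651 199.72222222]
med 60 [258  71  18   9  53] [266.13207547  73.94339623] [ 0.5851 -0.2594  0.05  ]
med 80 [256  70  23  25 456] [267.01535088  82.36184211] [ 0.5778 -0.2603  0.05  ]
large 60 [155 183  29  26 553] [169.03435805 195.68173599] [ 0.4698 -0.1637  0.054 ]
large 80 [154 183  30  27 643] [168.40902022 195.63919129] [ 0.4699 -0.1631  0.054 ]
small 60 [259 201  10   6  39] [263.41025641 203.30769231] [ 0.4598 -0.2583  0.048 ]
small 80 [259 201  10   6  54] [263.5 203.5] [ 0.4596 -0.2584  0.048 ]
```

View pics/w1z.png

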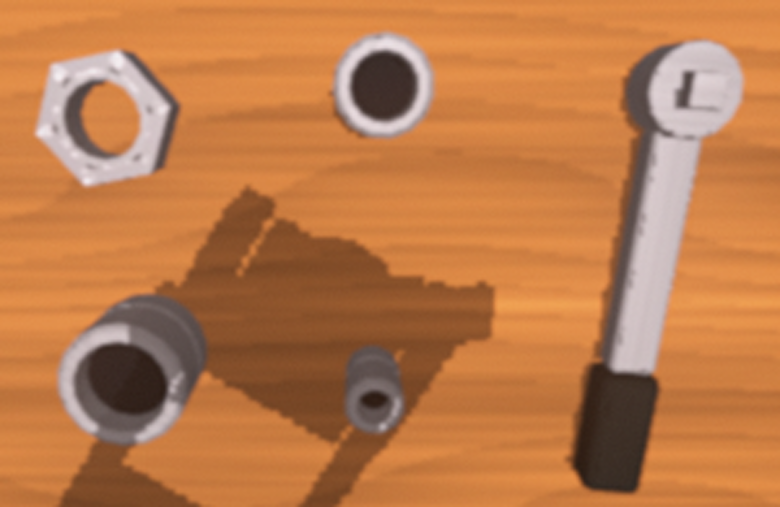

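```bash
python3 - <<'E'
from h import *
d,T,s=grab("wrist","w1c")
def P(n,u,v,z): p=ray(d,T,(120+u/2.6-.3,50+v/2.6-.3),z);print(n,np.round(p,4));return p
P("large",121,383,.054);P("small",374,405,.048);P("med",383,85,.05);P("nut",105,120,.024)
h=P("head",696,90,.03);a=P("bar1",678,150,.022);b=P("bar2",633,370,.022);e=P("grip end",606,490,.026)
P("gripstart",633,372,.024)
print(np.arctan2(*(h-b)[1::-1]),np.arctan2(*(a-b)[1::-1]),np.arctan2(*(h-e)[1::-1]))
print("small",delta([.4595,-.259,.024],0))
E
```

```text
large [ 0.4684 -0.1609  0.054 ]
small [ 0.4574 -0.2585  0.048 ]
med [ 0.5778 -0.2604  0.05  ]
nut [ 0.5648 -0.1547  0.024 ]
head [ 0.5763 -0.3779  0.03  ]
bar1 [ 0.554  -0.3767  0.022 ]
bar2 [ 0.4637 -0.3684  0.022 ]
grip end [ 0.4098 -0.3609  0.026 ]
gripstart [ 0.4635 -0.3678  0.024 ]
-0.08367602827475126 -0.09128484822777487 -0.10144304723299116
small (array([-40.1,   8.4, 176.3]), array([-0.   ,  0.   ,  0.002]))
```

{"method": "play_rows", "body": {
  "fingers": [-0.5, -0.5, -0.3, -0.3, -0.3],
  "xyz": [
    [-41.5, 8.5, 10],
    [0, 0, 46],
    [0, 0, 50],
    [0, 0, 45],
    [0, 0, 25]
  ],
  "rotation": [
    [0, 0, 0],
    [0, 0, 0],
    [0, 0, 0],
    [0, 0, 0],
    [0, 0, 0]
  ],
  "newtons": 50
}}

```text
clock: 2.2
tcp_pos: [0.4556, -0.2576, 0.0202]
orientation: [-3.138, -0.002, 0.007]
ft_force: [-0.2, 0.2, -0.0]
opening: 0.0555
```

{"method": "play_rows", "body": {
  "fingers": [-0.2, -0.2],
  "xyz": [
    [0, 0, 0],
    [0, 0, 0]
  ],
  "rotation": [
    [0, 0, 0],
    [0, 0, 0]
  ]
}}

```text
clock: 2.4
tcp_pos: [0.4584, -0.2593, 0.0248]
orientation: [3.142, 0.001, 0.0]
ft_force: [0.3, 0.2, 0.3]
opening: 0.0513
```

```bash
python3 - <<'E'
from h import *
d,T,s=grab("wrist","w2");print(s["clock"],s["tcp_pos"],s["opening"])
E
```

```text
2.4 [ 0.45841879 -0.25930653  0.02478436] 0.05126479290085193
```

View pics/w2.png

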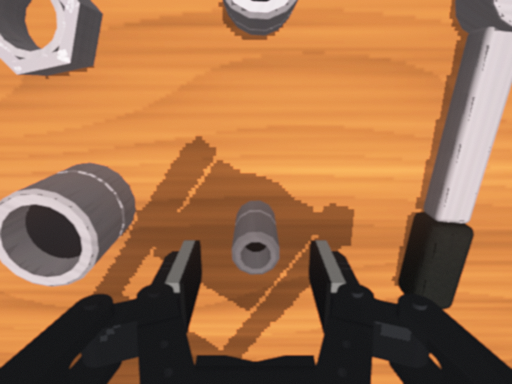

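```bash
python3 - <<'E'
from h import *
d,T,s=grab("wrist","w2b");print(ray(d,T,(256,254),.048), proj(d,T,[s["tcp_pos"][0],s["tcp_pos"][1],.048]))
E
```

```text
[ 0.45703183 -0.25967986  0.048     ] (np.float64(256.62390259211645), np.float64(249.5343563397208))
```

{"method": "play_rows", "body": {
  "fingers": [1, 1, 1, 1, 1],
  "xyz": [
    [0, 0, 0],
    [0, 0, 0],
    [0, 0, 0],
    [0, 0, 0],
    [0, 0, 0]
  ],
  "rotation": [
    [0, 0, 0],
    [0, 0, 0],
    [0, 0, 0],
    [0, 0, 0],
    [0, 0, 0]
  ],
  "newtons": 50
}}

```text
clock: 3.0
tcp_pos: [0.4591, -0.2592, 0.0257]
orientation: [3.141, -0.0, 0.003]
ft_force: [-0.3, 2.0, 5.6]
opening: -0.0
```

```bash
python3 - <<'E'
from h import *
d,T,s=grab("wrist","w3");print(s["clock"],s["tcp_pos"],s["opening"])
E
```

```text
3.0 [ 0.45914033 -0.25916673  0.0257085 ] -4.657272419444964e-05
```

View pics/w3.png

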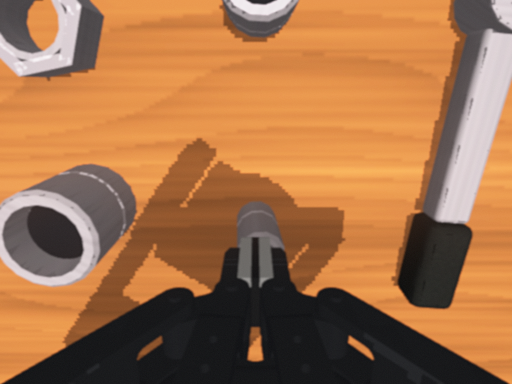

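```bash
python3 - <<'E'
from h import *
d,T,s=grab("wrist","w3b");p=s["tcp_pos"]
for dx in(-.011,0,.011): print(dx,proj(d,T,p+[dx,0,0]),proj(d,T,p+[dx,0,.048-p[2]]))
d,T,_=grab("scene","s3")
print(proj(d,T,p)); u,v=map(int,proj(d,T,p))
cv2.imwrite("pics/s3z.png",cv2.resize(d["image"][v-60:v+60,u-80:u+80],None,fx=5,fy=5,interpolation=cv2.INTER_CUBIC))
E
```

```text
-0.011 (np.float64(256.3717211763841), np.float64(248.59663322112806)) (np.float64(256.5425328429341), np.float64(269.88412188413247))
0 (np.float64(256.39143013958017), np.float64(230.6485436240544)) (np.float64(256.56840166716654), np.float64(250.00792761106587))
0.011 (np.float64(256.41187751802767), np.float64(212.02801159763345)) (np.float64(256.59537046303166), np.float64(229.28657510154864))
(np.float64(146.33980346402473), np.float64(231.5050716177692))
```

View pics/s3z.png

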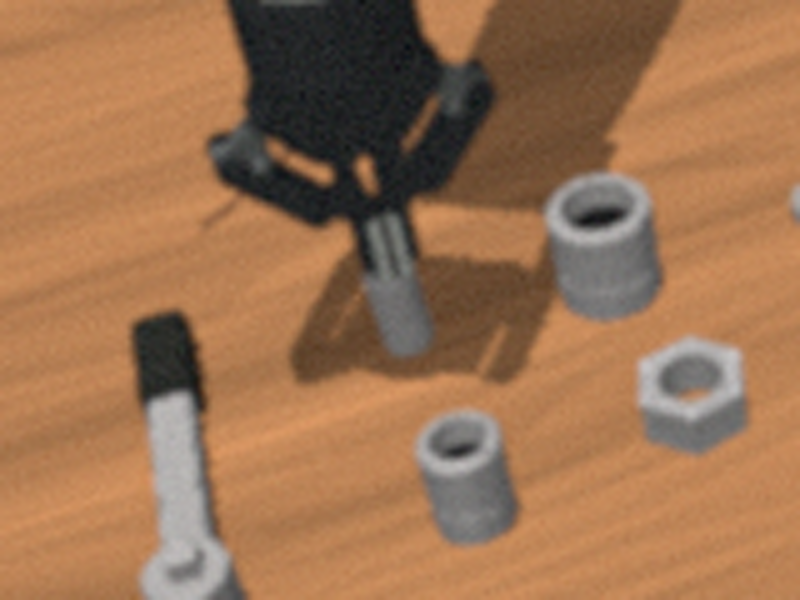

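{"method": "play_rows", "body": {
  "fingers": [1, 1, 1, 1],
  "xyz": [
    [0, 0, -30],
    [0, 0, -20],
    [0, 0, 0],
    [0, 0, 0]
  ],
  "rotation": [
    [0, 0, 0],
    [0, 0, 0],
    [0, 0, 0],
    [0, 0, 0]
  ]
}}

```text
clock: 3.55
tcp_pos: [0.4583, -0.2591, 0.0744]
orientation: [3.141, -0.0, 0.001]
ft_force: [-0.0, -0.6, -0.3]
opening: -0.0001
```

```bash
python3 - <<'E'
from h import *
s=ctrl.state();p=s["tcp_pos"];print(p,s["opening"],s["ft_force"],R.from_rotvec(s["orientation"]).as_matrix().round(3))
d,T,_=grab("scene","s4")
print(proj(d,T,p)); u,v=map(int,proj(d,T,p))
im=d["image"].copy()
im=cv2.resize(im[v-60:v+60,u-80:u+80],None,fx=5,fy=5,interpolation=cv2.INTER_CUBIC)
for k,c in((0,(0,0,255)),(.01,(0,255,0)),(.02,(255,0,0))):
    a,b=proj(d,T,p+[0,0,k]);cv2.circle(im,(int((a-u+80+.5)*5),int((b-v+60+.5)*5)),3,c,-1)
cv2.imwrite("pics/s4z.png",im)
d,T,s=grab("wrist","w4");im=cv2.resize(d["image"],None,fx=1.5,fy=1.5)
for k,c in((0,(0,0,255)),(.01,(0,255,0)),(.02,(255,0,0))):
    a,b=proj(d,T,p+[0,0,k]);cv2.circle(im,(int(a*1.5),int(b*1.5)),2,c,-1)
cv2.imwrite("pics/w4z.png",im)
E
```

```text
[ 0.45834898 -0.25906098  0.07442239] -8.608607245177784e-05 [-0.01749159 -0.5800239  -0.27516807] [[ 1.    -0.     0.001]
 [-0.    -1.    -0.   ]
 [ 0.001  0.    -1.   ]]
(np.float64(142.2454638065753), np.float64(215.89641027931967))
```

View pics/s4z.png

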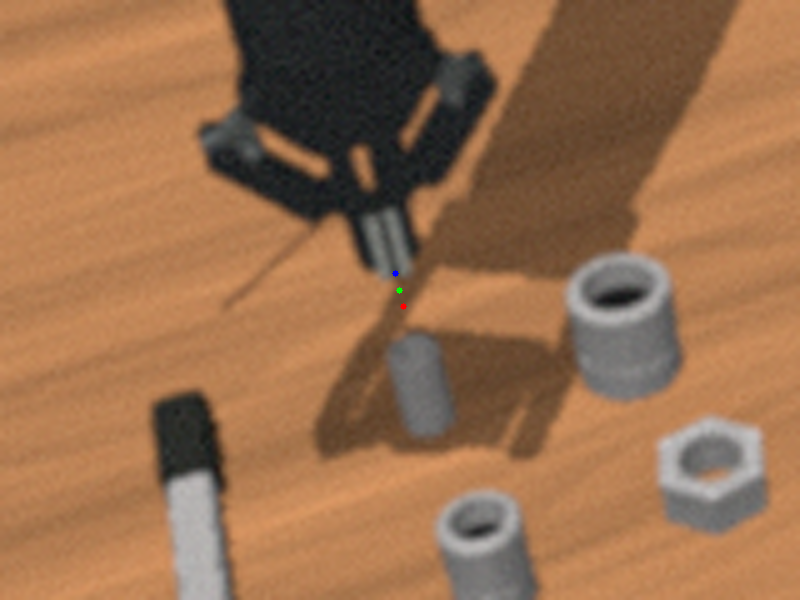

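View pics/w4z.png

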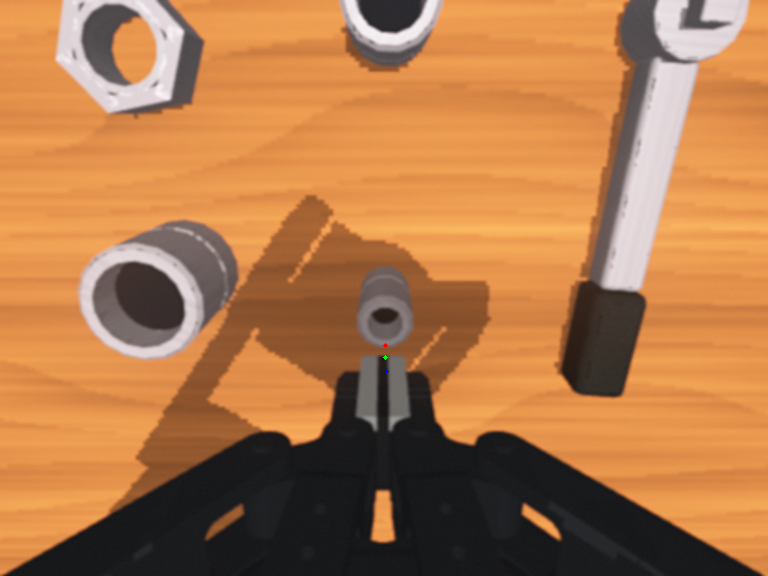

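{"method": "play_rows", "body": {
  "fingers": [-0.3, -0.3, -0.3, -0.3, -0.3],
  "xyz": [
    [0, 0, 0],
    [0, 0, 0],
    [0, 0, 0],
    [-1, 0, 30],
    [0, 0, 20]
  ],
  "rotation": [
    [0, 0, 0],
    [0, 0, 0],
    [0, 0, 0],
    [0, 0, 0],
    [0, 0, 0]
  ]
}}

```text
clock: 4.15
tcp_pos: [0.4571, -0.2589, 0.0234]
orientation: [-3.142, 0.0, 0.0]
ft_force: [-0.8, 0.7, -0.0]
opening: 0.0554
```

{"method": "play_rows", "body": {
  "fingers": [-0.3, -0.3, -0.3, 0, 0.2],
  "xyz": [
    [0, 0, 10],
    [0, 0, 8],
    [0, 0, 0],
    [0, 0, 0],
    [0, 0, 0]
  ],
  "rotation": [
    [0, 0, 0],
    [0, 0, 0],
    [0, 0, 0],
    [0, 0, 0],
    [0, 0, 0]
  ]
}}

```text
clock: 4.65
tcp_pos: [0.4581, -0.2596, 0.0075]
orientation: [3.14, -0.0, 0.003]
ft_force: [-0.3, -0.1, 0.1]
opening: 0.0343
```

{"method": "play_rows", "body": {
  "fingers": [1, 1, 1, 1],
  "xyz": [
    [0, 0, 0],
    [0, 0, 0],
    [0, 0, 0],
    [0, 0, 0]
  ],
  "rotation": [
    [0, 0, 0],
    [0, 0, 0],
    [0, 0, 0],
    [0, 0, 0]
  ]
}}

```text
clock: 5.05
tcp_pos: [0.4582, -0.2597, 0.0076]
orientation: [3.14, -0.0, 0.003]
ft_force: [-0.3, -0.6, 5.6]
opening: 0.022
```

{"method": "play_rows", "body": {
  "fingers": [1, 1, 1, 1, 1],
  "xyz": [
    [0, 0, 0],
    [0, 0, -30],
    [0, 0, -50],
    [0, 0, -40],
    [0, 0, 0]
  ],
  "rotation": [
    [0, 0, 0],
    [0, 0, 0],
    [0, 0, 0],
    [0, 0, 0],
    [0, 0, 0]
  ]
}}

```text
clock: 5.55
tcp_pos: [0.4608, -0.2615, 0.1334]
orientation: [3.134, -0.0, 0.016]
ft_force: [1.5, -0.0, -0.4]
opening: 0.0222
```

```bash
python3 - <<'E'
from h import *
d,T,s=grab("wrist","w5");print(s["clock"],s["tcp_pos"],s["opening"],s["ft_force"])
p=s["tcp_pos"]
d,T,_=grab("scene","s5")
u,v=map(int,proj(d,T,p))
cv2.imwrite("pics/s5z.png",cv2.resize(d["image"][v-60:v+60,u-80:u+80],None,fx=4,fy=4,interpolation=cv2.INTER_CUBIC))
print(delta([.445,.2875,.12],0))
E
```

```text
5.55 [ 0.4607723  -0.26145697  0.13336001] 0.022219138229722567 [ 1.50440524 -0.04829016 -0.42436149]
(array([ -12.6, -546.7,    6.5]), array([ 0.001, -0.001, -0.   ]))
```

View pics/s5z.png

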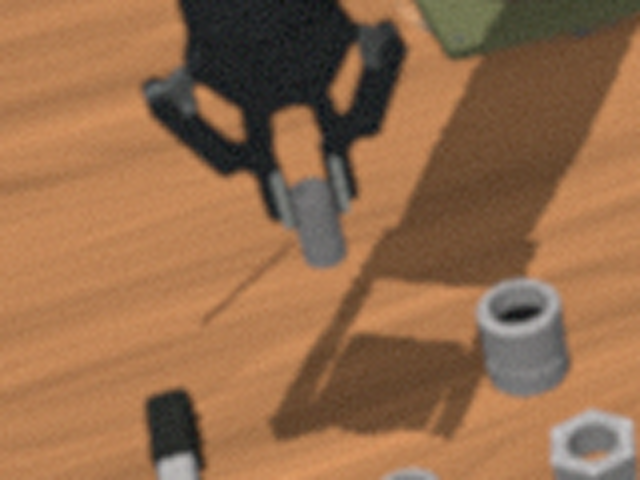

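View pics/w5.png

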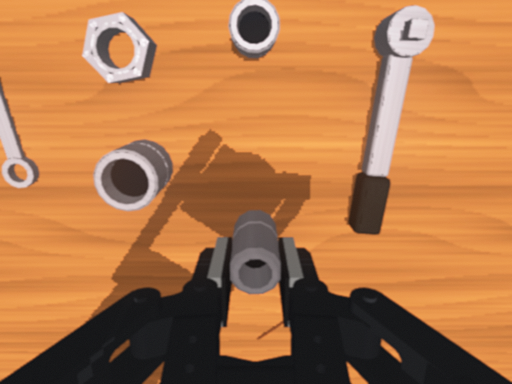

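{"method": "play_rows", "body": {
  "fingers": [1, 1, 1, 1, 1],
  "xyz": [
    [4, -47, -14],
    [4, -47, -14],
    [4, -47, -14],
    [4, -47, -14],
    [4, -47, -14]
  ],
  "rotation": [
    [0, 0, 0],
    [0, 0, 0],
    [0, 0, 0],
    [0, 0, 0],
    [0, 0, 0]
  ]
}}

```text
clock: 6.15
tcp_pos: [0.4755, -0.022, 0.1937]
orientation: [-3.141, 0.001, 0.008]
ft_force: [0.4, 0.1, -0.9]
opening: 0.0219
```

{"method": "play_rows", "body": {
  "fingers": [1, 1, 1, 1, 1],
  "xyz": [
    [4, -49, 0],
    [4, -49, 0],
    [4, -49, 0],
    [4, -49, 0],
    [4, -45, 0]
  ],
  "rotation": [
    [0, 0, 0],
    [0, 0, 0],
    [0, 0, 0],
    [0, 0, 0],
    [0, 0, 0]
  ]
}}

```text
clock: 6.65
tcp_pos: [0.4955, 0.2188, 0.193]
orientation: [3.14, 0.001, -0.008]
ft_force: [0.3, -0.1, -1.2]
opening: 0.022
```

{"method": "play_rows", "body": {
  "fingers": [1, 1, 1],
  "xyz": [
    [0, 0, 0],
    [0, 0, 0],
    [0, 0, 0]
  ],
  "rotation": [
    [0, 0, 0],
    [0, 0, 0],
    [0, 0, 0]
  ]
}}

```text
clock: 6.95
tcp_pos: [0.4964, 0.216, 0.1942]
orientation: [3.14, -0.001, -0.005]
ft_force: [-0.1, -0.1, -1.5]
opening: 0.0221
```

```bash
python3 - <<'E'
from h import *
d,T,s=grab("wrist","w6");print(s["clock"],s["tcp_pos"],s["orientation"],s["opening"],s["ft_force"])
cv2.imwrite("pics/w6z.png",cv2.resize(d["image"][:300],None,fx=1.56,fy=1.56,interpolation=cv2.INTER_CUBIC))
E
```

```text
6.95 [0.49636519 0.21604281 0.19424424] [ 3.14013164e+00 -1.20800835e-03 -5.31989934e-03] 0.02205839538365608 [-0.10598034 -0.06071146 -1.54838562]
```

View pics/w6z.png

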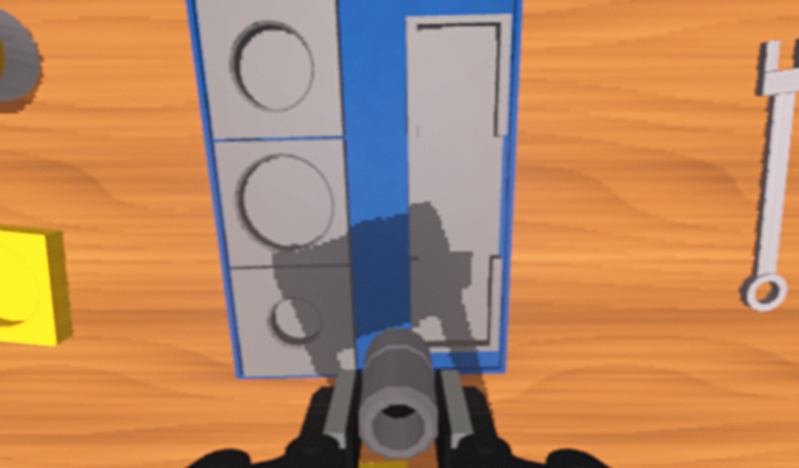

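```bash
python3 - <<'E'
from h import *
d,T,s=grab("wrist","w6b")
def P(n,u,v,z): p=ray(d,T,(u/1.56-.2,v/1.56-.2),z);print(n,np.round(p,4));return p
P("med",272,66,.024);P("large",285,201,.024);P("small",296,320,.024)
c=[P("L",*q,.024) for q in((214,140),(343,137),(350,264),(231,267))];print(np.mean(c,0))
c=[P("Sm",*q,.024) for q in((350,264),(231,267),(238,377))]; print("small c",(c[0]+c[2])/2)
# cradle wall tops outer z=.02
a=P("cr far in L",417,25,.02);b=P("cr far in R",500,22,.02);e=P("near in R",490,343,.02)
print((a+e)/2)
P("out far L",407,16,.02);P("out far R",513,14,.02);
P("tray NL",238,377,.008);P("tray NR",504,372,.008)
E
```

```text
med [0.6105 0.292  0.024 ]
large [0.5301 0.2898 0.024 ]
small [0.4478 0.2878 0.024 ]
L [0.568  0.3316 0.024 ]
L [0.5697 0.2508 0.024 ]
L [0.4879 0.2489 0.024 ]
L [0.486  0.3292 0.024 ]
[0.52790399 0.29011493 0.024     ]
Sm [0.4879 0.2489 0.024 ]
Sm [0.486  0.3292 0.024 ]
Sm [0.4038 0.3325 0.024 ]
small c [0.44586528 0.29069202 0.024     ]
cr far in L [0.6331 0.205  0.02  ]
cr far in R [0.6347 0.1558 0.02  ]
near in R [0.4284 0.1507 0.02  ]
[0.53078387 0.1778846  0.02      ]
out far L [0.6379 0.211  0.02  ]
out far R [0.6389 0.1484 0.02  ]
tray NL [0.3957 0.338  0.008 ]
tray NR [0.3995 0.1366 0.008 ]
```

```bash
python3 - <<'E'
from h import *
d,T,s=grab("wrist","w6c");p=s["tcp_pos"]
q=ray(d,T,(399/1.56,420/1.56),p[2]+.0404);print(p,q,(q-p)*1000)
print(delta([.447,.288,.10],0))
E
```

```text
[0.49696045 0.21568678 0.19527191] [0.49746545 0.21612545 0.23567191] [ 0.50499785  0.43867364 40.4       ]
(array([-50.3, -72.2,  95.7]), array([ 0.   ,  0.001, -0.002]))
```

{"method": "play_rows", "body": {
  "fingers": [1, 1, 1, 1, 1],
  "xyz": [
    [-25, -36, 10],
    [-25, -36, 20],
    [0, 0, 45],
    [0, 0, 45],
    [0, 0, 20]
  ],
  "rotation": [
    [0, 0, 0],
    [0, 0, 0],
    [0, 0, 0],
    [0, 0, 0],
    [0, 0, 0]
  ]
}}

```text
clock: 7.6
tcp_pos: [0.4445, 0.287, 0.0519]
orientation: [3.139, -0.002, -0.009]
ft_force: [0.3, 0.1, -1.2]
opening: 0.022
```

{"method": "play_rows", "body": {
  "fingers": [1, 1],
  "xyz": [
    [0, 0, 0],
    [0, 0, 0]
  ],
  "rotation": [
    [0, 0, 0],
    [0, 0, 0]
  ]
}}

```text
clock: 7.8
tcp_pos: [0.448, 0.2885, 0.057]
orientation: [-3.141, 0.002, -0.001]
ft_force: [-0.3, -0.2, -0.9]
opening: 0.022
```

```bash
python3 - <<'E'
from h import *
d,T,s=grab("wrist","w7");print(s["clock"],s["tcp_pos"],delta([.447,.288,.0165],0))
E
```

```text
7.8 [0.44797034 0.28853332 0.05699619] (array([-2. ,  1.2, 41.7]), array([-0.001, -0.003, -0.001]))
```

View pics/w7.png

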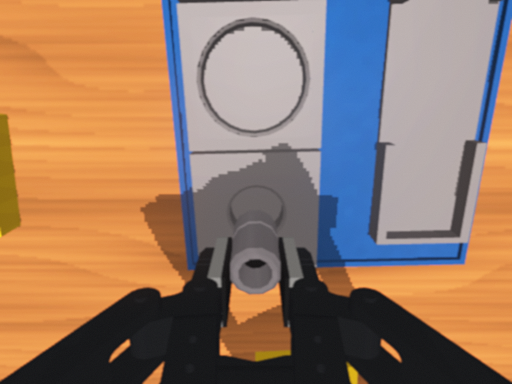

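{"method": "play_rows", "body": {
  "fingers": [1, 1, 1, 1, 1],
  "xyz": [
    [-1, 0.5, 15],
    [0, 0, 13],
    [0, 0, 8],
    [0, 0, 4],
    [0, 0, 0]
  ],
  "rotation": [
    [0, 0, 0],
    [0, 0, 0],
    [0, 0, 0],
    [0, 0, 0],
    [0, 0, 0]
  ]
}}

```text
clock: 8.35
tcp_pos: [0.4464, 0.2885, 0.0161]
orientation: [3.141, -0.0, -0.001]
ft_force: [-0.5, -0.9, -0.0]
opening: 0.0218
```

{"method": "play_rows", "body": {
  "fingers": [0, -0.2, -0.3, -0.3],
  "xyz": [
    [0, 0, 0],
    [0, 0, 0],
    [0, 0, 0],
    [0, 0, 0]
  ],
  "rotation": [
    [0, 0, 0],
    [0, 0, 0],
    [0, 0, 0],
    [0, 0, 0]
  ]
}}

```text
clock: 8.75
tcp_pos: [0.4464, 0.2886, 0.0164]
orientation: [-3.141, 0.0, -0.0]
ft_force: [0.0, 0.0, 0.1]
opening: 0.0555
```

{"method": "play_rows", "body": {
  "fingers": [-0.3, -0.3, -0.3, -0.3, -0.3],
  "xyz": [
    [0, 0, -30],
    [0, 0, -50],
    [0, 0, -50],
    [0, 0, -40],
    [0, 0, 0]
  ],
  "rotation": [
    [0, 0, 0],
    [0, 0, 0],
    [0, 0, 0],
    [0, 0, 0],
    [0, 0, 0]
  ]
}}

```text
clock: 9.25
tcp_pos: [0.4502, 0.2905, 0.1948]
orientation: [-3.135, 0.0, -0.02]
ft_force: [1.4, 0.4, 0.3]
opening: 0.0554
```

```bash
python3 - <<'E'
from h import *
d,T,s=grab("wrist","w8");print(s["clock"],s["tcp_pos"],s["opening"],delta([.578,-.2605,.15],0))
E
```

```text
9.25 [0.45020323 0.29054191 0.19475267] 0.05542328942411146 (array([129.3, 550.3,  39.8]), array([-0.004, -0.008, -0.   ]))
```

View pics/w8.png

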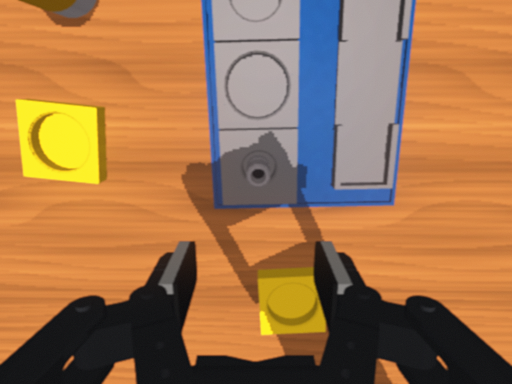

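{"method": "play_rows", "body": {
  "fingers": [-0.3, -0.3, -0.3, -0.3, -0.3],
  "xyz": [
    [11, 46, 0],
    [11, 46, 0],
    [11, 46, 0],
    [11, 46, 0],
    [11, 46, 0]
  ],
  "rotation": [
    [0, 0, 0],
    [0, 0, 0],
    [0, 0, 0],
    [0, 0, 0],
    [0, 0, 0]
  ]
}}

```text
clock: 9.8
tcp_pos: [0.5003, 0.0567, 0.1843]
orientation: [-3.142, -0.0, 0.004]
ft_force: [1.2, 0.7, -0.7]
opening: 0.0555
```

{"method": "play_rows", "body": {
  "fingers": [-0.3, -0.3, -0.5, -0.5, -0.5],
  "xyz": [
    [11, 46, 0],
    [11, 46, 0],
    [11, 46, 0],
    [11, 46, 0],
    [11, 46, 0]
  ],
  "rotation": [
    [0, 0, 0],
    [0, 0, 0],
    [0, 0, 0],
    [0, 0, 0],
    [0, 0, 0]
  ]
}}

```text
clock: 10.3
tcp_pos: [0.5554, -0.1731, 0.1841]
orientation: [-3.14, 0.001, 0.004]
ft_force: [0.2, 0.6, 1.3]
opening: 0.0639
```

{"method": "play_rows", "body": {
  "fingers": [-0.5, -0.5, -0.5, -0.5, -0.5],
  "xyz": [
    [11, 45, 0],
    [10, 44, 10],
    [0, 0, 40],
    [0, 0, 40],
    [0, 0, 0]
  ],
  "rotation": [
    [0, 0, 0],
    [0, 0, 0],
    [0, 0, 0],
    [0, 0, 0],
    [0, 0, 0]
  ]
}}

```text
clock: 10.8
tcp_pos: [0.5715, -0.2579, 0.0868]
orientation: [-3.133, 0.002, 0.023]
ft_force: [-0.3, 0.2, -0.7]
opening: 0.0641
```

{"method": "play_rows", "body": {
  "fingers": [-0.5, -0.5],
  "xyz": [
    [0, 0, 0],
    [0, 0, 0]
  ],
  "rotation": [
    [0, 0, 0],
    [0, 0, 0]
  ]
}}

```text
clock: 11.0
tcp_pos: [0.5785, -0.2608, 0.0985]
orientation: [3.14, 0.0, 0.004]
ft_force: [0.4, 0.2, -0.4]
opening: 0.0639
```

```bash
python3 - <<'E'
from h import *
d,T,s=grab("wrist","w9");print(s["clock"],s["tcp_pos"],s["opening"],delta([.578,-.2605,.006],0))
print(proj(d,T,[.578,-.2605,.05]))
E
```

```text
11.0 [ 0.57846267 -0.26083022  0.09849481] 0.06387993836787657 (array([-1.2, -0.7, 93.2]), array([ 0.002, -0.004,  0.   ]))
(np.float64(255.55805849064083), np.float64(201.66937691399602))
```

View pics/w9.png

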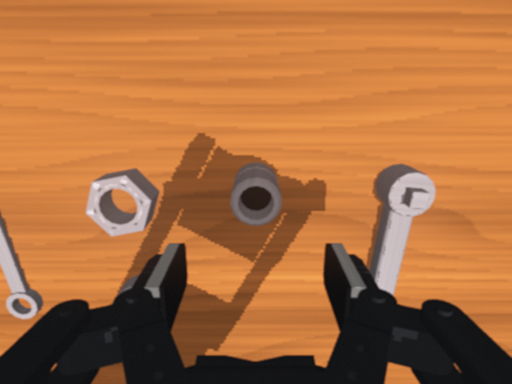

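{"method": "play_rows", "body": {
  "fingers": [-0.5, -0.5, -0.5, -0.5, -0.5],
  "xyz": [
    [-0.5, 0, 40],
    [0, 0, 30],
    [0, 0, 16],
    [0, 0, 8],
    [0, 0, 0]
  ],
  "rotation": [
    [0, 0, 0],
    [0, 0, 0],
    [0, 0, 0],
    [0, 0, 0],
    [0, 0, 0]
  ],
  "newtons": 60
}}

```text
clock: 11.55
tcp_pos: [0.5771, -0.2605, 0.0027]
orientation: [3.141, 0.0, 0.0]
ft_force: [0.2, 0.2, -0.8]
opening: 0.0636
```

{"method": "play_rows", "body": {
  "fingers": [-0.2, 0, 1, 1, 1],
  "xyz": [
    [0, 0, 0],
    [0, 0, 0],
    [0, 0, 0],
    [0, 0, 0],
    [0, 0, 0]
  ],
  "rotation": [
    [0, 0, 0],
    [0, 0, 0],
    [0, 0, 0],
    [0, 0, 0],
    [0, 0, 0]
  ]
}}

```text
clock: 12.05
tcp_pos: [0.5782, -0.2614, 0.0044]
orientation: [3.14, -0.0, 0.005]
ft_force: [-0.2, 0.0, 6.2]
opening: 0.0342
```

{"method": "play_rows", "body": {
  "fingers": [1, 1, 1, 1, 1],
  "xyz": [
    [0, 0, 0],
    [0, 0, -30],
    [0, 0, -40],
    [0, 0, -30],
    [0, 0, 0]
  ],
  "rotation": [
    [0, 0, 0],
    [0, 0, 0],
    [0, 0, 0],
    [0, 0, 0],
    [0, 0, 0]
  ]
}}

```text
clock: 12.55
tcp_pos: [0.5798, -0.2622, 0.1081]
orientation: [3.137, -0.0, 0.014]
ft_force: [0.3, -0.9, -1.7]
opening: 0.034
```

```bash
python3 - <<'E'
from h import *
d,T,s=grab("wrist","w10");print(s["clock"],s["tcp_pos"],s["opening"],s["ft_force"],delta([.6105,.2915,.06],0))
E
```

```text
12.55 [ 0.57984367 -0.26218671  0.1081483 ] 0.03399685002758373 [ 0.30682566 -0.9159224  -1.66538851] (array([  32. , -552.9,   43.7]), array([ 0.002, -0.004, -0.   ]))
```

View pics/w10.png

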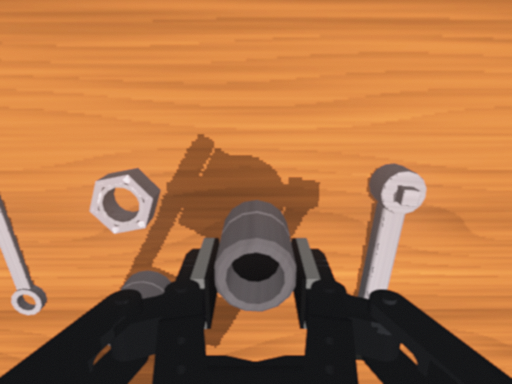

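{"method": "play_rows", "body": {
  "fingers": [1, 1, 1, 1, 1],
  "xyz": [
    [3, -46, 0],
    [3, -46, 0],
    [3, -46, 0],
    [3, -46, 0],
    [3, -46, 0]
  ],
  "rotation": [
    [0, 0, 0],
    [0, 0, 0],
    [0, 0, 0],
    [0, 0, 0],
    [0, 0, 0]
  ]
}}

```text
clock: 13.1
tcp_pos: [0.5896, -0.0285, 0.0992]
orientation: [-3.141, 0.001, 0.007]
ft_force: [0.1, -0.1, -2.3]
opening: 0.0341
```

{"method": "play_rows", "body": {
  "fingers": [1, 1, 1, 1, 1],
  "xyz": [
    [3, -46, 0],
    [3, -46, 0],
    [3, -46, 0],
    [3, -46, 0],
    [3, -46, 0]
  ],
  "rotation": [
    [0, 0, 0],
    [0, 0, 0],
    [0, 0, 0],
    [0, 0, 0],
    [0, 0, 0]
  ]
}}

```text
clock: 13.6
tcp_pos: [0.6048, 0.2009, 0.0991]
orientation: [3.14, -0.0, -0.007]
ft_force: [0.3, -0.3, -1.2]
opening: 0.0342
```

{"method": "play_rows", "body": {
  "fingers": [1, 1, 1, 1, 1],
  "xyz": [
    [1, -46, 0],
    [1, -46, 0],
    [0, 0, 30],
    [0, 0, 10],
    [0, 0, 0]
  ],
  "rotation": [
    [0, 0, 0],
    [0, 0, 0],
    [0, 0, 0],
    [0, 0, 0],
    [0, 0, 0]
  ]
}}

```text
clock: 14.1
tcp_pos: [0.6052, 0.2898, 0.0568]
orientation: [3.138, -0.001, -0.014]
ft_force: [0.2, -0.3, -1.6]
opening: 0.034
```

{"method": "play_rows", "body": {
  "fingers": [1, 1],
  "xyz": [
    [0, 0, 0],
    [0, 0, 0]
  ],
  "rotation": [
    [0, 0, 0],
    [0, 0, 0]
  ]
}}

```text
clock: 14.3
tcp_pos: [0.6096, 0.2907, 0.0632]
orientation: [-3.141, 0.003, -0.002]
ft_force: [0.5, -0.1, -1.9]
opening: 0.034
```

```bash
python3 - <<'E'
from h import *
d,T,s=grab("wrist","w11");print(s["clock"],s["tcp_pos"],s["opening"],s["ft_force"],delta([.6105,.2915,.0125],0))
q=ray(d,T,(256,275),s["tcp_pos"][2]+.0456);print("socket top?",q)
E
```

```text
14.3 [0.6096225  0.2906674  0.06324323] 0.03402361726207708 [ 0.48394767 -0.05823942 -1.93428935] (array([ 0.6, -0.6, 51.2]), array([-0.001, -0.002, -0.002]))
socket top? [0.61042529 0.29097132 0.10884323]
```

View pics/w11.png

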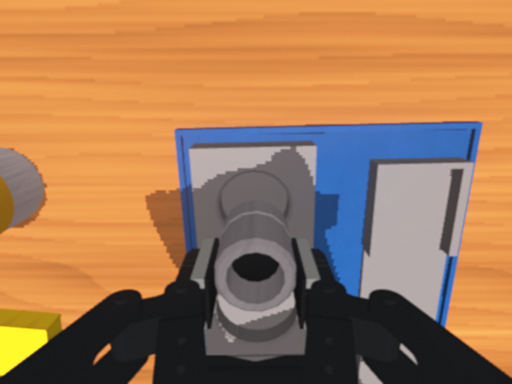

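{"method": "play_rows", "body": {
  "fingers": [1, 1, 1, 1, 1],
  "xyz": [
    [0.5, -0.5, 20],
    [0, 0, 16],
    [0, 0, 9],
    [0, 0, 5],
    [0, 0, 0]
  ],
  "rotation": [
    [0, 0, 0],
    [0, 0, 0],
    [0, 0, 0],
    [0, 0, 0],
    [0, 0, 0]
  ]
}}

```text
clock: 14.85
tcp_pos: [0.6096, 0.2919, 0.0128]
orientation: [-3.142, 0.001, -0.0]
ft_force: [0.4, -0.1, -1.0]
opening: 0.034
```

{"method": "play_rows", "body": {
  "fingers": [-0.2, -0.4, -0.5, -0.5],
  "xyz": [
    [0, 0, 0],
    [0, 0, 0],
    [0, 0, 0],
    [0, 0, 0]
  ],
  "rotation": [
    [0, 0, 0],
    [0, 0, 0],
    [0, 0, 0],
    [0, 0, 0]
  ]
}}

```text
clock: 15.25
tcp_pos: [0.6096, 0.2921, 0.0126]
orientation: [-3.141, 0.0, -0.001]
ft_force: [-0.1, -0.1, -0.8]
opening: 0.064
```

{"method": "play_rows", "body": {
  "fingers": [-0.5, -0.5, -0.5, -0.5, -0.5],
  "xyz": [
    [0, 0, -30],
    [0, 0, -50],
    [0, 0, -50],
    [0, 0, -40],
    [0, 0, 0]
  ],
  "rotation": [
    [0, 0, 0],
    [0, 0, 0],
    [0, 0, 0],
    [0, 0, 0],
    [0, 0, 0]
  ]
}}

```text
clock: 15.75
tcp_pos: [0.6135, 0.2937, 0.1921]
orientation: [-3.136, 0.0, -0.022]
ft_force: [1.2, 0.2, 0.6]
opening: 0.0639
```

```bash
python3 - <<'E'
from h import *
d,T,s=grab("wrist","w12");print(s["clock"],s["tcp_pos"],s["opening"],delta([.4684,-.161,.1],0))
E
```

```text
15.75 [0.61350292 0.29365929 0.19209211] 0.06386235184497262 (array([-144.1,  454.3,   85.1]), array([-0.003, -0.009, -0.   ]))
```

View pics/w12.png

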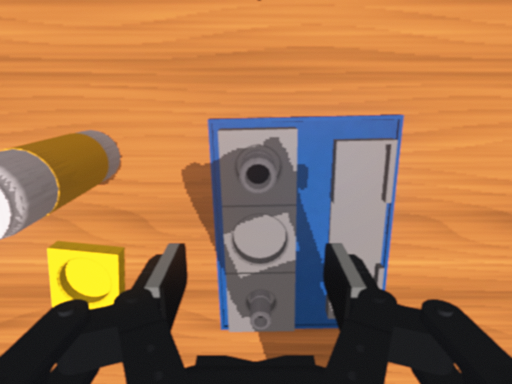

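{"method": "play_rows", "body": {
  "fingers": [-0.5, -0.5, -0.8, -0.8, -0.8],
  "xyz": [
    [-14, 45, 0],
    [-14, 45, 0],
    [-14, 45, 0],
    [-14, 45, 0],
    [-14, 45, 0]
  ],
  "rotation": [
    [0, 0, 0],
    [0, 0, 0],
    [0, 0, 0],
    [0, 0, 0],
    [0, 0, 0]
  ]
}}

```text
clock: 16.3
tcp_pos: [0.5374, 0.0655, 0.1801]
orientation: [3.141, 0.001, -0.005]
ft_force: [0.5, -1.0, -0.8]
opening: 0.077
```

{"method": "play_rows", "body": {
  "fingers": [-0.8, -0.8, -0.8, -0.8, -0.8],
  "xyz": [
    [-14, 45, 0],
    [-14, 45, 0],
    [-14, 45, 0],
    [-14, 46, 0],
    [-15, 47, 0]
  ],
  "rotation": [
    [0, 0, 0],
    [0, 0, 0],
    [0, 0, 0],
    [0, 0, 0],
    [0, 0, 0]
  ]
}}

```text
clock: 16.8
tcp_pos: [0.4665, -0.1621, 0.1804]
orientation: [-3.14, -0.0, 0.004]
ft_force: [1.3, -0.9, 0.8]
opening: 0.0774
```

{"method": "play_rows", "body": {
  "fingers": [-0.8, -0.8, -0.8, -0.8],
  "xyz": [
    [0, 0, 40],
    [0, 0, 35],
    [0, 0, 0],
    [0, 0, 0]
  ],
  "rotation": [
    [0, 0, 0],
    [0, 0, 0],
    [0, 0, 0],
    [0, 0, 0]
  ]
}}

```text
clock: 17.2
tcp_pos: [0.4672, -0.1604, 0.1061]
orientation: [-3.14, 0.0, 0.005]
ft_force: [-0.5, -0.3, 0.2]
opening: 0.0768
```

```bash
python3 - <<'E'
from h import *
d,T,s=grab("wrist","w13");print(s["clock"],s["tcp_pos"],s["opening"],delta([.4684,-.161,.004],0))
print(proj(d,T,[.4684,-.161,.054]))
E
```

```text
17.2 [ 0.46723397 -0.16044676  0.10607636] 0.07681309724158648 (array([-2.000e-01,  1.000e-01,  1.038e+02]), array([ 0., -0.,  0.]))
(np.float64(257.03214497555035), np.float64(197.33768740273788))
```

View pics/w13.png

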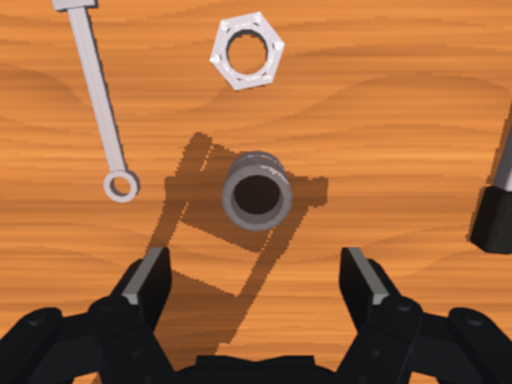

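{"method": "play_rows", "body": {
  "fingers": [-0.8, -0.8, -0.8, -0.8, -0.8],
  "xyz": [
    [0.5, 0, 40],
    [0, 0, 35],
    [0, 0, 18],
    [0, 0, 10],
    [0, 0, 0]
  ],
  "rotation": [
    [0, 0, 0],
    [0, 0, 0],
    [0, 0, 0],
    [0, 0, 0],
    [0, 0, 0]
  ],
  "newtons": 80
}}

```text
clock: 17.75
tcp_pos: [0.4693, -0.1609, 0.0047]
orientation: [3.141, 0.001, 0.0]
ft_force: [-0.3, -0.0, 0.6]
opening: 0.0767
```

{"method": "play_rows", "body": {
  "fingers": [-0.5, -0.3, 1, 1, 1],
  "xyz": [
    [0, 0, 0],
    [0, 0, 0],
    [0, 0, 0],
    [0, 0, 0],
    [0, 0, 0]
  ],
  "rotation": [
    [0, 0, 0],
    [0, 0, 0],
    [0, 0, 0],
    [0, 0, 0],
    [0, 0, 0]
  ]
}}

```text
clock: 18.25
tcp_pos: [0.4705, -0.1617, 0.0067]
orientation: [3.14, -0.0, 0.005]
ft_force: [-1.5, 0.4, 6.9]
opening: 0.0475
```

{"method": "play_rows", "body": {
  "fingers": [1, 1, 1, 1, 1],
  "xyz": [
    [0, 0, 0],
    [0, 0, -30],
    [0, 0, -40],
    [0, 0, -30],
    [0, 0, -10]
  ],
  "rotation": [
    [0, 0, 0],
    [0, 0, 0],
    [0, 0, 0],
    [0, 0, 0],
    [0, 0, 0]
  ]
}}

```text
clock: 18.75
tcp_pos: [0.4707, -0.1619, 0.1182]
orientation: [3.139, -0.0, 0.01]
ft_force: [-0.3, -0.4, -3.3]
opening: 0.0477
```

```bash
python3 - <<'E'
from h import *
d,T,s=grab("wrist","w14");print(s["clock"],s["tcp_pos"],s["opening"],s["ft_force"],delta([.5285,.2897,.06],0))
E
```

```text
18.75 [ 0.47071661 -0.16193197  0.11824191] 0.04769572639160188 [-0.3383716  -0.35620338 -3.29078056] (array([  57.4, -451.7,   57.2]), array([ 0.003, -0.006, -0.   ]))
```

View pics/w14.png

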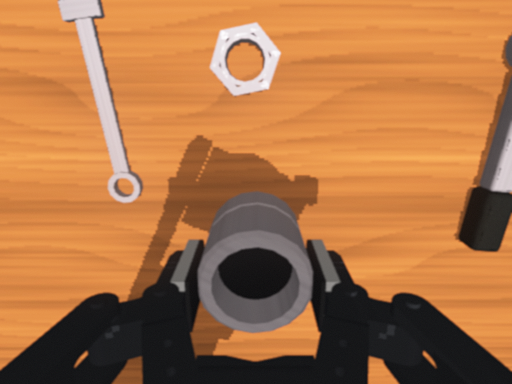

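{"method": "play_rows", "body": {
  "fingers": [1, 1, 1, 1, 1],
  "xyz": [
    [6, -45, 0],
    [6, -45, 0],
    [6, -45, 0],
    [6, -45, 0],
    [6, -45, 0]
  ],
  "rotation": [
    [0, 0, 0],
    [0, 0, 0],
    [0, 0, 0],
    [0, 0, 0],
    [0, 0, 0]
  ]
}}

```text
clock: 19.3
tcp_pos: [0.4971, 0.0657, 0.1117]
orientation: [3.141, -0.001, -0.006]
ft_force: [1.0, 0.3, -4.1]
opening: 0.0477
```

{"method": "play_rows", "body": {
  "fingers": [1, 1, 1, 1, 1],
  "xyz": [
    [6, -45, 0],
    [6, -45, 0],
    [6, -45, 0],
    [6, -45, 0],
    [6, -45, 0]
  ],
  "rotation": [
    [0, 0, 0],
    [0, 0, 0],
    [0, 0, 0],
    [0, 0, 0],
    [0, 0, 0]
  ]
}}

```text
clock: 19.8
tcp_pos: [0.5272, 0.2902, 0.1112]
orientation: [3.14, 0.0, -0.006]
ft_force: [-0.0, -0.8, -2.4]
opening: 0.0475
```

{"method": "play_rows", "body": {
  "fingers": [1, 1, 1, 1],
  "xyz": [
    [0, 0, 30],
    [0, 0, 15],
    [0, 0, 0],
    [0, 0, 0]
  ],
  "rotation": [
    [0, 0, 0],
    [0, 0, 0],
    [0, 0, 0],
    [0, 0, 0]
  ]
}}

```text
clock: 20.2
tcp_pos: [0.5278, 0.2877, 0.0677]
orientation: [3.14, -0.002, -0.005]
ft_force: [0.6, -0.1, -3.9]
opening: 0.0477
```

```bash
python3 - <<'E'
from h import *
d,T,s=grab("wrist","w15");print(s["clock"],s["tcp_pos"],s["opening"],s["ft_force"],delta([.5285,.2897,.015],0))
q=ray(d,T,(256,275),s["tcp_pos"][2]+.0473);print("socket top",q)
E
```

```text
20.2 [0.52781261 0.28768515 0.06769979] 0.04765021825981139 [ 0.63850501 -0.10084193 -3.86740833] (array([-0.4, -1.7, 54.2]), array([ 0.   ,  0.   , -0.002]))
socket top [0.52988905 0.28807725 0.11499979]
```

View pics/w15.png

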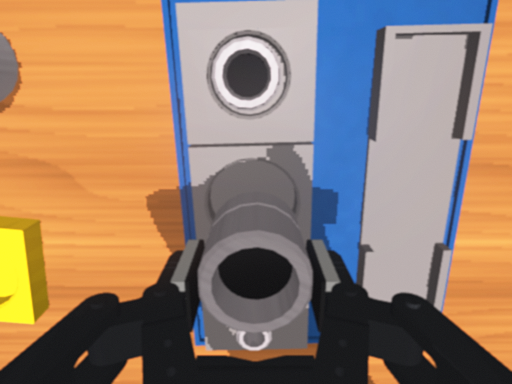

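{"method": "play_rows", "body": {
  "fingers": [1, 1, 1, 1, 1],
  "xyz": [
    [-0.5, -1.5, 20],
    [0, 0, 18],
    [0, 0, 10],
    [0, 0, 5],
    [0, 0, 0]
  ],
  "rotation": [
    [0, 0, 0],
    [0, 0, 0],
    [0, 0, 0],
    [0, 0, 0],
    [0, 0, 0]
  ]
}}

```text
clock: 20.75
tcp_pos: [0.5285, 0.2901, 0.0164]
orientation: [3.142, -0.001, -0.0]
ft_force: [-0.0, 0.7, -3.4]
opening: 0.0477
```

{"method": "play_rows", "body": {
  "fingers": [-0.5, -0.7, -0.8, -0.8],
  "xyz": [
    [0, 0, 0],
    [0, 0, 0],
    [0, 0, 0],
    [0, 0, 0]
  ],
  "rotation": [
    [0, 0, 0],
    [0, 0, 0],
    [0, 0, 0],
    [0, 0, 0]
  ]
}}

```text
clock: 21.15
tcp_pos: [0.5291, 0.2909, 0.0175]
orientation: [-3.141, 0.0, -0.003]
ft_force: [1.0, -0.3, -0.5]
opening: 0.0772
```

{"method": "play_rows", "body": {
  "fingers": [-0.8, -0.8, -0.8, -0.8, -0.8],
  "xyz": [
    [0, 0, -30],
    [0, 0, -50],
    [0, 0, -50],
    [0, 0, -40],
    [0, 0, 0]
  ],
  "rotation": [
    [0, 0, 0],
    [0, 0, 0],
    [0, 0, 0],
    [0, 0, 0],
    [0, 0, 0]
  ]
}}

```text
clock: 21.65
tcp_pos: [0.5325, 0.2924, 0.1957]
orientation: [-3.135, 0.0, -0.022]
ft_force: [1.0, 0.5, -0.2]
opening: 0.0775
```

```bash
python3 - <<'E'
from h import *
d,T,s=grab("wrist","w16");print(s["clock"],s["tcp_pos"],s["opening"],delta([.521,-.373,.2],-.092))
E
```

```text
21.65 [0.53247546 0.29242625 0.19574159] 0.07751526091433844 (array([ -9.6, 664.6, -10.9]), array([-0.004, -0.008,  0.092]))
```

View pics/w16.png

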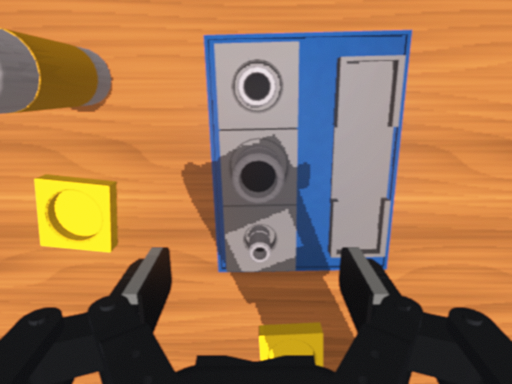

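{"method": "play_rows", "body": {
  "fingers": [-0.8, -0.8, -0.8, -0.8, -0.8],
  "xyz": [
    [-0.5, 47.5, 0],
    [-0.5, 47.5, 0],
    [-0.5, 47.5, 0],
    [-0.5, 47.5, 0],
    [-0.5, 47.5, 0]
  ],
  "rotation": [
    [0, 0, 0],
    [0, 0, 0],
    [0, 0, 0],
    [0, 0, 0],
    [0, 0, 0]
  ]
}}

```text
clock: 22.2
tcp_pos: [0.5245, 0.0513, 0.1845]
orientation: [3.142, 0.0, -0.004]
ft_force: [0.8, -1.1, 0.1]
opening: 0.077
```

{"method": "play_rows", "body": {
  "fingers": [-0.6, -0.6, -0.6, -0.6, -0.6],
  "xyz": [
    [-0.5, 47.5, 0],
    [-0.5, 47.5, 0],
    [-0.5, 47.5, 0],
    [-0.5, 47.5, 0],
    [-0.5, 47.5, 0]
  ],
  "rotation": [
    [0, 0, 0],
    [0, 0, 0],
    [0, 0, 0],
    [0, 0, 0],
    [0, 0, 0]
  ]
}}

```text
clock: 22.7
tcp_pos: [0.522, -0.186, 0.1845]
orientation: [-3.14, 0.001, 0.004]
ft_force: [-0.3, -0.5, 0.3]
opening: 0.0685
```

{"method": "play_rows", "body": {
  "fingers": [-0.6, -0.6, -0.6, -0.6, -0.6],
  "xyz": [
    [-0.5, 47.5, 0],
    [-0.5, 47.5, 0],
    [-0.5, 47, 0],
    [-1, 47, 0],
    [0, 0, 10]
  ],
  "rotation": [
    [0, 0, 0],
    [0, 0, 0],
    [0, 0, 0],
    [0, 0, 0],
    [0, 0, 0.092]
  ]
}}

```text
clock: 23.2
tcp_pos: [0.5198, -0.3787, 0.1756]
orientation: [3.136, -0.156, 0.0]
ft_force: [0.7, 0.6, 0.0]
opening: 0.0685
```

{"method": "play_rows", "body": {
  "fingers": [-0.6, -0.6, -0.6, -0.6],
  "xyz": [
    [0, 0, 40],
    [0, 0, 20],
    [0, 0, 0],
    [0, 0, 0]
  ],
  "rotation": [
    [0, 0, 0],
    [0, 0, 0],
    [0, 0, 0],
    [0, 0, 0]
  ]
}}

```text
clock: 23.6
tcp_pos: [0.5202, -0.373, 0.1151]
orientation: [-3.137, 0.145, 0.003]
ft_force: [0.9, 0.0, 0.6]
opening: 0.0683
```

```bash
python3 - <<'E'
from h import *
d,T,s=grab("wrist","w17");print(s["clock"],s["tcp_pos"],s["opening"],delta([.521,-.373,.0],-.092))
cv2.imwrite("pics/w17z.png",cv2.resize(d["image"][0:300,120:420],None,fx=2,fy=2,interpolation=cv2.INTER_CUBIC))
E
```

```text
23.6 [ 0.5201706  -0.37298859  0.11514566] 0.06832485940920943 (array([-1.000e-01, -6.000e-01,  1.168e+02]), array([ 0., -0., -0.]))
```

View pics/w17z.png

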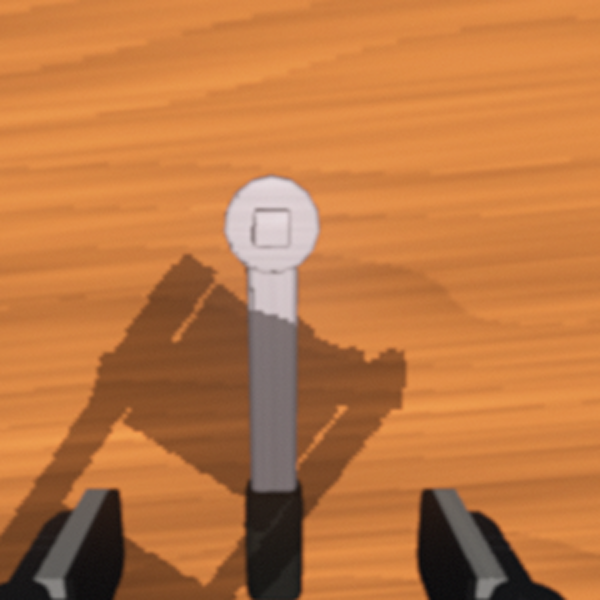

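{"method": "play_rows", "body": {
  "fingers": [-0.3, -0.3, -0.3, -0.3, -0.3],
  "xyz": [
    [0, 0, 40],
    [0, 0, 35],
    [0, 0, 25],
    [0, 0, 10],
    [0, 0, 5]
  ],
  "rotation": [
    [0, 0, 0],
    [0, 0, 0],
    [0, 0, 0],
    [0, 0, 0],
    [0, 0, 0]
  ]
}}

```text
clock: 24.15
tcp_pos: [0.5213, -0.3738, 0.0018]
orientation: [3.138, -0.144, 0.001]
ft_force: [0.4, 0.5, -0.3]
opening: 0.0554
```

{"method": "play_rows", "body": {
  "fingers": [-0.3, -0.3, -0.3],
  "xyz": [
    [0, 0, 6],
    [0, 0, 6],
    [0, 0, 0]
  ],
  "rotation": [
    [0, 0, 0],
    [0, 0, 0],
    [0, 0, 0]
  ]
}}

```text
clock: 24.45
tcp_pos: [0.5209, -0.3737, -0.0104]
orientation: [3.138, -0.145, 0.001]
ft_force: [-0.6, -0.4, 0.4]
opening: 0.0557
```

```bash
python3 - <<'E'
from h import *
s=ctrl.state();p=s["tcp_pos"];print(p,s["opening"])
d,T,_=grab("scene","s18")
u,v=map(int,proj(d,T,p));v=max(v,60);u=max(u,80)
im=cv2.resize(d["image"][v-60:v+60,u-80:u+80],None,fx=5,fy=5,interpolation=cv2.INTER_CUBIC)
cv2.imwrite("pics/s18z.png",im)
E
```

```text
[ 0.52090279 -0.37366636 -0.0103992 ] 0.05570115410924823
```

View pics/s18z.png

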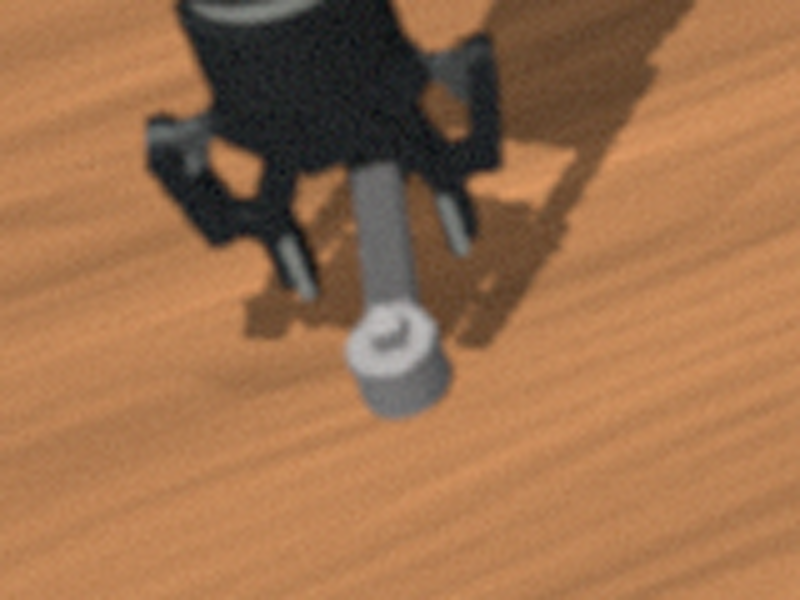

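{"method": "play_rows", "body": {
  "fingers": [-0.3, -0.3, 0, 0.2, 1],
  "xyz": [
    [0, 0, 4],
    [0, 0, 2],
    [0, 0, 0],
    [0, 0, 0],
    [0, 0, 0]
  ],
  "rotation": [
    [0, 0, 0],
    [0, 0, 0],
    [0, 0, 0],
    [0, 0, 0],
    [0, 0, 0]
  ],
  "newtons": 90
}}

```text
clock: 25.0
tcp_pos: [0.5208, -0.3736, -0.0166]
orientation: [3.138, -0.145, 0.0]
ft_force: [0.8, -0.5, 0.1]
opening: 0.0203
```

{"method": "play_rows", "body": {
  "fingers": [1, 1, 1],
  "xyz": [
    [0, 0, 0],
    [0, 0, 0],
    [0, 0, 0]
  ],
  "rotation": [
    [0, 0, 0],
    [0, 0, 0],
    [0, 0, 0]
  ]
}}

```text
clock: 25.3
tcp_pos: [0.5209, -0.3738, -0.0162]
orientation: [3.138, -0.145, 0.001]
ft_force: [-1.5, -1.1, 3.4]
opening: 0.0172
```

{"method": "play_rows", "body": {
  "fingers": [1, 1, 1, 1, 1],
  "xyz": [
    [0, 0, -10],
    [0, 0, -30],
    [0, 0, -40],
    [0, 0, -40],
    [0, 0, 0]
  ],
  "rotation": [
    [0, 0, 0],
    [0, 0, 0],
    [0, 0, 0],
    [0, 0, 0],
    [0, 0, 0]
  ]
}}

```text
clock: 25.8
tcp_pos: [0.5241, -0.3761, 0.1107]
orientation: [3.131, -0.144, 0.015]
ft_force: [0.6, -0.1, -2.5]
opening: 0.0178
```

{"method": "play_rows", "body": {
  "fingers": [1, 1],
  "xyz": [
    [0, 0, 0],
    [0, 0, 0]
  ],
  "rotation": [
    [0, 0, 0],
    [0, 0, 0]
  ]
}}

```text
clock: 26.0
tcp_pos: [0.5191, -0.372, 0.1002]
orientation: [-3.135, 0.145, 0.006]
ft_force: [-0.8, 1.2, -4.8]
opening: 0.0177
```

```bash
python3 - <<'E'
from h import *
d,T,s=grab("wrist","w19");p=s["tcp_pos"];print(s["clock"],p,s["opening"],s["ft_force"],s["torque"])
print(delta([.531+.0195,.1777+.0004,.1],.022))
d,T,_=grab("scene","s19")
u,v=map(int,proj(d,T,p));v=max(v,60);u=max(u,80)
cv2.imwrite("pics/s19z.png",cv2.resize(d["image"][v-60:v+60,u-80:u+80],None,fx=4,fy=4,interpolation=cv2.INTER_CUBIC))
E
```

```text
26.0 [ 0.51906309 -0.37201716  0.10019319] 0.017734665038596782 [-0.77586677  1.15979277 -4.78044441] [-0.02755447 -0.00787803  0.02564237]
(array([ -19.2, -550.6,    1.8]), array([-0.004,  0.005, -0.114]))
```

View pics/w19.png

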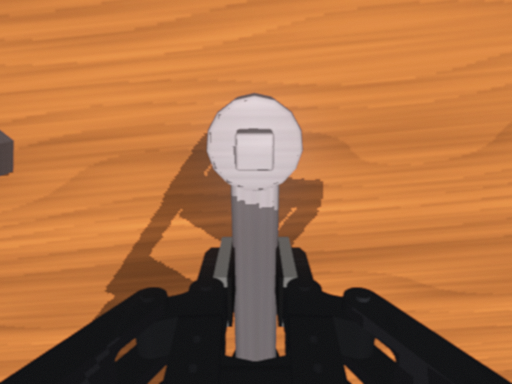

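View pics/s19z.png

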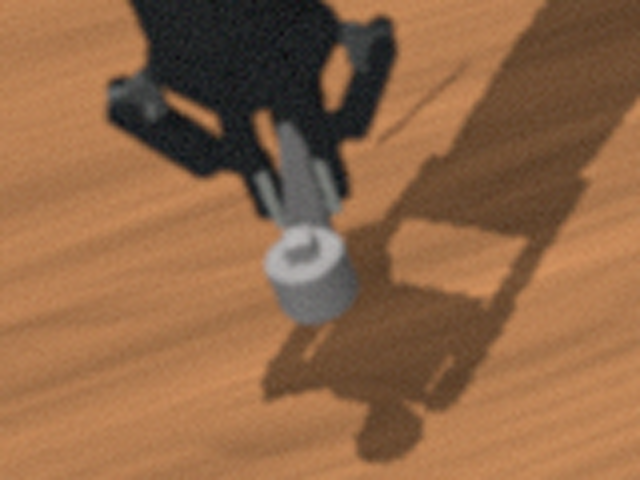

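```bash
python3 - <<'E'
from h import *
s=ctrl.state();d=ctrl.get_image("wrist");H=np.array(d["hand_eye"])
g=d["image"];hsv=cv2.cvtColor(g,cv2.COLOR_BGR2HSV);m=((hsv[...,1]<60)&(hsv[...,2]>120)).astype(np.uint8);m[186:]=0;m[:,:200]=0
n,l,st,c=cv2.connectedComponentsWithStats(m);i=1+np.argmax(st[1:,4]);print(st[i],c[i])
for pit in(-6,-3,0,3,6):   # deg head-down positive
    a=np.radians(pit)
    out=[]
    for x,h in((.075,.030),(.057,.030),(.093,.030),(-.02,.022)):
        r=np.array([x-.018,0,-(h-.013)]) # rel to grip point (bar mid-height h=.013), tool z down
        rr=np.array([r[0]*np.cos(a)+r[2]*0-0*np.sin(a)-r[2]*np.sin(a)*1,0,r[0]*np.sin(a)+r[2]*np.cos(a)])
        q=rr+np.array([0,0,-.0164-.013])
        out.append(np.round(proj(d,H,q),1))
    print(pit,[o.tolist() for o in out])
E
```

```text
[ 207   95   95   91 6887] [254.15710759 142.23348337]
-6 [[256.8, 150.2], [256.7, 196.9], [256.9, 97.2], [256.3, 333.1]]
-3 [[256.7, 145.5], [256.7, 192.5], [256.8, 93.0], [256.3, 335.6]]
0 [[256.7, 141.4], [256.6, 188.5], [256.8, 89.7], [256.3, 337.9]]
3 [[256.7, 137.9], [256.6, 184.8], [256.7, 87.3], [256.3, 340.1]]
6 [[256.6, 134.9], [256.6, 181.5], [256.7, 85.5], [256.3, 342.1]]
```

{"method": "play_rows", "body": {
  "fingers": [1, 1, 1, 1, 1],
  "xyz": [
    [0, 0, 0],
    [3, -46, 0],
    [3, -46, 0],
    [3, -46, 0],
    [3, -46, 0]
  ],
  "rotation": [
    [0, 0, -0.114],
    [0, 0, 0],
    [0, 0, 0],
    [0, 0, 0],
    [0, 0, 0]
  ]
}}

```text
clock: 26.65
tcp_pos: [0.5277, -0.1874, 0.1018]
orientation: [-3.14, -0.033, 0.003]
ft_force: [0.3, -0.7, -4.4]
opening: 0.0181
```

{"method": "play_rows", "body": {
  "fingers": [1, 1, 1, 1, 1],
  "xyz": [
    [3, -46, 0],
    [4, -46, 0],
    [4, -46, 0],
    [4, -46, 0],
    [4, -46, 0]
  ],
  "rotation": [
    [0, 0, 0],
    [0, 0, 0],
    [0, 0, 0],
    [0, 0, 0],
    [0, 0, 0]
  ]
}}

```text
clock: 27.15
tcp_pos: [0.5417, 0.0429, 0.1021]
orientation: [-3.141, -0.034, 0.003]
ft_force: [1.2, 0.5, -3.6]
opening: 0.0176
```

{"method": "play_rows", "body": {
  "fingers": [1, 1, 1, 1, 1],
  "xyz": [
    [3, -46, 0],
    [3, -46, 0],
    [3, -45, 0],
    [0, 0, 0],
    [0, 0, 0]
  ],
  "rotation": [
    [0, 0, 0],
    [0, 0, 0],
    [0, 0, 0],
    [0, 0, 0],
    [0, 0, 0]
  ]
}}

```text
clock: 27.65
tcp_pos: [0.5477, 0.1791, 0.1019]
orientation: [3.14, 0.038, -0.004]
ft_force: [-0.4, -0.2, -5.1]
opening: 0.0176
```

```bash
python3 - <<'E'
from h import *
d,T,s=grab("wrist","w20");p=s["tcp_pos"];print(s["clock"],p,s["opening"],s["ft_force"])
print(delta([.549,.178,-.008],.022))
E
```

```text
27.65 [0.54772779 0.17913972 0.1019354 ] 0.017622369824944705 [-0.38514489 -0.16182379 -5.07061952]
(array([1.400e+00, 1.000e-01, 1.101e+02]), array([0.001, 0.002, 0.001]))
```

View pics/w20.png

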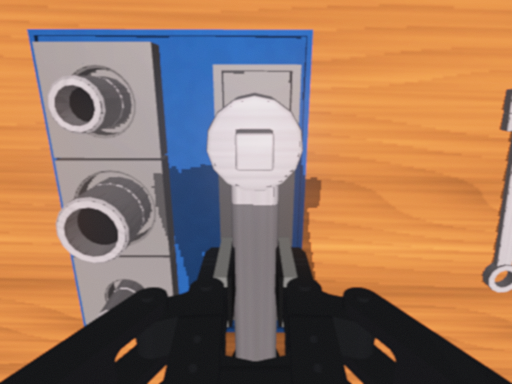

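{"method": "play_rows", "body": {
  "fingers": [1, 1, 1, 1, 1],
  "xyz": [
    [1, 0, 40],
    [0, 0, 35],
    [0, 0, 18],
    [0, 0, 8],
    [0, 0, 0]
  ],
  "rotation": [
    [0, 0, 0],
    [0, 0, 0],
    [0, 0, 0],
    [0, 0, 0],
    [0, 0, 0]
  ]
}}

```text
clock: 28.2
tcp_pos: [0.5487, 0.1769, 0.0009]
orientation: [3.141, 0.032, -0.005]
ft_force: [0.2, -0.3, -4.3]
opening: 0.0181
```

{"method": "play_rows", "body": {
  "fingers": [1, 1, 1],
  "xyz": [
    [0, 0, 4],
    [0, 0, 3],
    [0, 0, 0]
  ],
  "rotation": [
    [0, 0, 0],
    [0, 0, 0],
    [0, 0, 0]
  ]
}}

```text
clock: 28.5
tcp_pos: [0.5502, 0.1783, -0.004]
orientation: [-3.141, -0.034, -0.002]
ft_force: [-0.2, 0.2, -4.5]
opening: 0.0175
```

```bash
python3 - <<'E'
from h import *
d,T,s=grab("wrist","w21");p=s["tcp_pos"];print(s["clock"],p,s["opening"],s["ft_force"],delta([.549,.178,-.008],.022))
E
```

```text
28.5 [ 0.55023458  0.1782785  -0.00397301] 0.017488482515236457 [-0.24998042  0.17115506 -4.51914372] (array([-1.2,  0.3,  4.1]), array([-0.   , -0.001, -0.   ]))
```

View pics/w21.png

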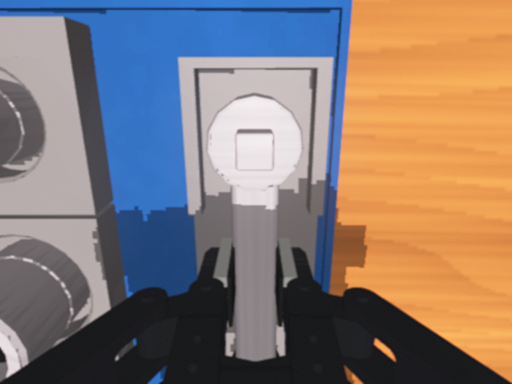

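Well centred between the cradle walls (inner 200–312, head 207–302), still carrying ~4.5 N, 4 mm up. Lower and release.

{"method": "play_rows", "body": {
  "fingers": [1, 1, 1, 1],
  "xyz": [
    [-0.5, 0, 2],
    [0, 0, 1.5],
    [0, 0, 0],
    [0, 0, 0]
  ],
  "rotation": [
    [0, 0, 0],
    [0, 0, 0],
    [0, 0, 0],
    [0, 0, 0]
  ]
}}

```text
clock: 28.95
tcp_pos: [0.5492, 0.1783, -0.0082]
orientation: [-3.141, -0.034, 0.0]
ft_force: [-0.4, 0.6, -4.1]
opening: 0.0176
```

{"method": "play_rows", "body": {
  "fingers": [0.3, 0.1, -0.1, -0.2, -0.2],
  "xyz": [
    [0, 0, 0],
    [0, 0, 0],
    [0, 0, 0],
    [0, 0, 0],
    [0, 0, 0]
  ],
  "rotation": [
    [0, 0, 0],
    [0, 0, 0],
    [0, 0, 0],
    [0, 0, 0],
    [0, 0, 0]
  ]
}}

```text
clock: 29.45
tcp_pos: [0.5495, 0.1783, -0.0079]
orientation: [-3.141, -0.034, -0.001]
ft_force: [-0.2, -0.3, -0.2]
opening: 0.0515
```

{"method": "play_rows", "body": {
  "fingers": [-0.2, -0.2, -0.2, -0.2, -0.2],
  "xyz": [
    [0, 0, -20],
    [0, 0, -40],
    [0, 0, -50],
    [0, 0, -50],
    [0, 0, -40]
  ],
  "rotation": [
    [0, 0, 0],
    [0, 0, 0],
    [0, 0, 0],
    [0, 0, 0],
    [0, 0, 0]
  ]
}}

```text
clock: 29.95
tcp_pos: [0.5498, 0.1784, 0.1954]
orientation: [-3.141, -0.034, -0.005]
ft_force: [1.5, -0.3, -0.2]
opening: 0.0512
```

{"method": "play_rows", "body": {
  "fingers": [-0.2, -0.2, -0.2, -0.2, -0.2],
  "xyz": [
    [-30, 0, -20],
    [-30, 0, 0],
    [0, 0, 0],
    [0, 0, 0],
    [0, 0, 0]
  ],
  "rotation": [
    [0, 0, 0],
    [0, 0, 0],
    [0, 0, 0],
    [0, 0, 0],
    [0, 0, 0]
  ]
}}

```text
clock: 30.45
tcp_pos: [0.4896, 0.1769, 0.2115]
orientation: [3.141, 0.034, -0.0]
ft_force: [-0.1, 0.7, 0.6]
opening: 0.0512
```

```bash
python3 - <<'E'
from h import *
d,T,s=grab("wrist","w22");p=s["tcp_pos"];print(s["clock"],p,s["opening"],s["ft_force"])
d,T,s=grab("scene","s22");cv2.imwrite("pics/s22z.png",cv2.resize(d["image"][120:310,80:420],None,fx=2.3,fy=2.3,interpolation=cv2.INTER_CUBIC))
E
```

```text
30.45 [0.4895665  0.17686034 0.211474  ] 0.051163572058132815 [-0.08325179  0.71024716  0.56721277]
```

View pics/w22.png

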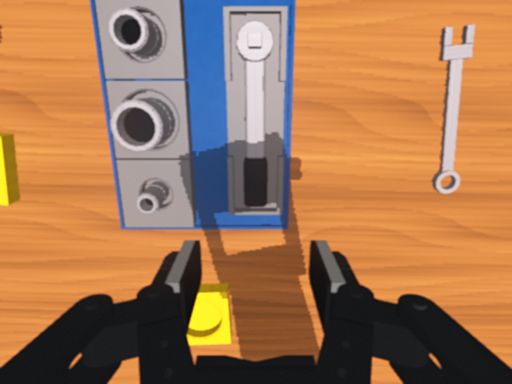

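View pics/s22z.png

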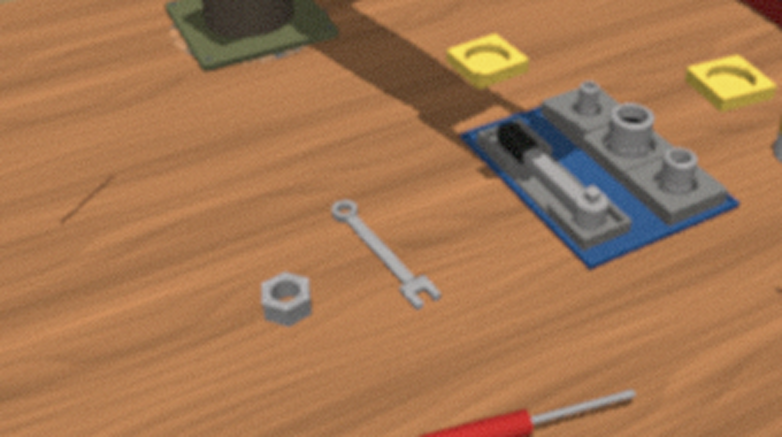

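```bash
python3 - <<'E'
from station import ctrl
print(ctrl.sign_off())
E
```

```text
the job is handed in; nothing more can be done
None
```

I've put the socket set away in the tray and handed the job in at about 30.5 s of the 96 s. The three sockets stand in their own pockets: small in the narrowest, large in the middle one and medium in the far one. The ratchet lies flat in the cradle with its drive square up.

**Last checks:** The final wrist and scene pictures, taken before handing in, show all three sockets upright in their pockets and the ratchet between the cradle walls. The gripper was empty and clear above the tray. The nut and spanner look the same as in the first scene picture. I judged the final state from these pictures and took no further measurements.

**What disagreed:** The first grasp of the small socket missed. The shut fingertips came to rest on top of the socket, about 20 mm short of the reported TCP. I lowered the later grasps to allow for that, and all four then held at the first try. No force reading I took passed about 7 N.

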